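# Check a wine-press pin on the bench micrometer

## Robot

A 6-joint arm with a two-finger parallel gripper is mounted at the origin on the work surface. World frame = base frame: x ahead of the robot, y to its left, z up, the work surface at z = 0. Lengths are in m, angles in rad, forces in N, time in s.
With the tool pointing down it reaches from about 0.35 to 0.85 m from the base axis. Payload 8.1 kg.
Tool frame: the origin (TCP) lies midway between the tips of the shut fingers; the grasp point (between the pads) lies 19 mm behind it; z points along the fingers, y is the direction in which the jaws open and shut (so a half turn about z gives the same grasp; the last joint's range is limited). The gripper opens to 93 mm and grips with 3 to 60 N. Pads are 15 mm wide; open, the fingers measure 128 mm over their backs; the gripper's body (75 mm by 188 mm) begins 65 mm behind the grasp point.
Start: joints at [1.165, 0.13, 1.488, -0, 1.523, -0.085], TCP at [0.189, 0.569, 0.219] pointing down, gripper open.
Joint ranges: [-2.96, 2.96], [-0.89, 2.26], [0.02, 2.5], [-1.34, 4.48], [0, 2.73], [-2.66, 2.66]. Speed limits (rad/s): [2.39, 2.39, 2.79, 3.14, 3.14, 3.14].

## Interface

Orientations are given as a rotation vector (axis times angle).
In Python, from plant import robot gives the robot as it stands. The module is installed in compiled form; this text tells all that it offers.
- The arm moves only by the shell command python3 -m pendant 'ROWS' [FORCE]. ROWS is JSON, a list of rows, each an object with "translation": the shift along the tool's x, y, z in mm, a list of three; "twist": the turn, a rotation vector about the tool's x, y, z in rad, a list of three; "grip": the opening, from -1 (shut) to 1 (fully open). A call has exactly 10 rows; each row shifts and turns the pose as measured when the row begins, along the tool's axes as they then stand; what a row does not reach is not made up. A row lasts 1/10 s, in which the tool goes at most 50 mm and 8.59 degrees, less where a joint would pass 70% of its speed; a pose out of reach is approached as far as the arm can. A call is refused whole if a number of a shift passes 50 or a number of a turn 0.15, either way. A call with a gripper value outside its range is refused whole. The fingers move at their own pace and stop on an object; FORCE is the grip in N (left out, the last holds). Time passes only in rows, so rows that do not move let the fingers close, or fill a call up. It gives the time, the measured TCP pose, the force and the opening at its end, in the units of the state.
- robot.read_state(): the state, without advancing time (a new reading comes with each control period).
- robot.read_camera(name): name is "scene" or "top" or "wrist"; returns (picture, depth): 480x640x3 uint8, red, green, blue; 480x640 float32, m along the optical axis (not along the pixel's ray), 0 where there is no reading.
- robot.camera_info(name): a dict with "vertical_fov" (degrees; the focal length in pixels is half the picture's height over the tangent of half this angle, whatever the lens; pixels are square), "cx", "cy" (the principal point, pixels), "cam_to_world" (4x4, takes a point from camera to world coordinates). Camera axes: x right, y up, looking along -z (the intrinsics and any distortion apply to the point x, -y, -z); pixel columns grow to the right and rows downward; lengths in m; the calibration is good to about 2 mm. The wrist camera is an equidistant fisheye: a pixel r from the principal point sees the ray r / f radians off the axis. A picture is of the moment at which its call begins: read the wrist's pose just before it. camera_info takes no time and is no camera call; for the wrist camera it gives the pose at the moment of the call.
- robot.close_job(): hands the job in, once; it reports no verdict.
The state is a dict: "t": time; "q": joint angles; "dq": joint speeds; "joint_torque": joint torques, N m; "tool_pos": TCP position; "orientation": TCP orientation; "force": force on the tool from outside, world axes, zero at the start; "wrist_torque": the same for the moment, N m; "opening": finger opening in m.
Only numpy, scipy, OpenCV 4.12 (cv2) and the standard library are available. Lean on these libraries where they do the work, as an engineer would, in place of code of your own. Each camera call takes 0.05 s, during which the arm holds its last target. There are 200 camera calls.

## Task

Check the long eye pin of the wine press for wear on the upright bench micrometer: lay it in the groove of the V-block and slide it along until its plain end reaches right across the anvil under the spindle, then let go of it. Wind the spindle down with the ratchet knob at the top, slowly and clockwise, until the ratchet slips on the pin; let it slip a few clicks, in all no more than a quarter turn, and take your hand away, leaving the pin clamped. Be gentle with the pin and the micrometer, and leave the other things on the bench where they are.

Things in the scene. Friction and masses are not known exactly. Their poses are not given: they have to be found in the camera images.
- stand: upright bench micrometer, a fixed dark cast C-frame, open towards its own -x. Origin on the bench under the spindle's axis; x from the open side to the back of the frame, z up. Base plate 18 mm high, x -85 to 75, y +-50 mm. Back of the frame from x = 30 mm; upper arm x -18 to 64, y +-18 mm, 92 to 120 mm up; above it the thimble, 23 mm across, 138 to 172 mm up, then the ratchet knob
- groove (a point): middle of the V-block, 45 mm before the spindle's axis, on the line where the long pin's centre line runs when seated (about 61 mm above the bench); axes as stand. The V-block is 42 mm long along x, 34 mm wide, its top 58 mm above the bench, its 90 degree groove 11 mm wide at the top; open at both ends
- anvil (a point): centre of the anvil's flat top (14 mm across, 55 mm above the bench, level with the underside of a pin seated in the groove), on the spindle's axis; axes as stand
- spindle_face (a point): centre of the spindle's lower face (8 mm across). At the start it is 3 to 6 mm above the top of a pin that lies on the anvil, so the pin must come under it by sliding along the groove. A full turn of the thimble moves it 10 mm
- spindle: the steel spindle; origin at the centre of its lower face, z up; it goes straight up and down
- ratchet_top (a point): centre of the ratchet knob's top, 202 mm above the bench. Knob: knurled upright steel cylinder 17 mm across, 26 mm high; the wider thimble's top lies 30 mm below this point. Turned clockwise seen from above, it carries the thimble along and lowers the spindle: about 0.03 N m while the spindle runs free; on a part it slips at about 0.05 N m, clamping with about 14 N. Stays where it is let go
- ratchet (a joint): angle by which the ratchet knob has slipped on the thimble so far (rad), 0 at the start; it grows while the ratchet slips clockwise, about 0.25 rad a click. Turn slower than about 1 rad/s to touch the part softly
- pin: long eye pin, loose steel, about 0.11 kg: round shank, made 13 mm thick, now worn 1 to 2 mm thinner (how much is to be found), 114 mm long, with a flat round eye 24 mm across, as thick as the shank, at one end. Lies flat, centre line about 6 mm above the bench. Origin under the shank's middle; x along the shank from eye to plain end; z up
- pin_mid (a point): middle of the long pin's shank, on its centre line; axes as pin. The pin balances 15 mm from here towards the eye
- pin_tip (a point): plain end of the long pin, on its centre line, 57 mm from the shank's middle. Well placed, it is 15 mm beyond the spindle's axis (10 to 20 mm will do): the shank then rests on V-block and anvil, and about 30 mm of it stand free between V-block and eye
- short_pin_mid (a point): middle of a shorter, thicker eye pin (shank 16 mm thick, 50 mm long, eye 32 mm across), not to be measured
- washer_top (a point): top centre of a loose steel washer (38 mm across, 5 mm thick) on the bench, to be left alone
- bung_a_mid (a point): middle of a loose tapered cork bung (34 mm across, 32 mm high), to be left alone
- bung_b_mid (a point): middle of a second such bung, to be left alone
- jar_mid (a point): middle of a closed jar (72 mm across, 85 mm high), to be left alone
Things that resemble listed ones, but are neither listed nor needed, are in the scene too. What is meant by the stand is not blue, and is the larger of those in its own colour.

How it is judged:
On the way, in this order (a step that is already met when the one before it is completed fails the run):
1. the long pin lies in the V-groove with its end across the anvil under the spindle, and has been let go (x of pin_tip in the frame of anvil between 0.006 and 0.024 m and z of pin_mid in the frame of anvil below 0.0075 m and angle between the x axis of pin and the x axis of anvil, either way round below 0.06 rad and contact force between the fingers and pin below 0.2 N), for 0.2 s.
2. the ratchet has slipped on the clamped pin (value of joint ratchet above 0.3 rad and contact force between spindle and pin above 6 N), for 0.1 s.
At the end, for the whole second after the job is handed in: The long pin lies in the V-groove along the micrometer's axis (within 0.06 rad), its end 6 to 24 mm beyond the spindle's axis, at rest, the spindle clamping it with more than 6 N, the ratchet having slipped 0.3 to 1.8 rad, nothing held (all of step 2 and x of pin_tip in the frame of anvil between 0.006 and 0.024 m and z of pin_mid in the frame of anvil below 0.0075 m and angle between the x axis of pin and the x axis of anvil, either way round below 0.06 rad and velocity of joint ratchet below 0.05 rad/s and linear speed of pin below 0.01 m/s); the robot touches nothing.
It fails at once if the spindle is screwed onto the pin with more than 24 N (contact force between spindle and pin above 24 N).
It fails at once if the ratchet is slipped on for clearly more than a quarter turn (value of joint ratchet above 1.8 rad).
It fails at once if the pin is forced against the micrometer while it is put in place (more than 25 N) (contact force between pin and stand above 25 N and contact force between spindle and pin below 3 N).
It fails at once if another thing on the bench is moved by more than 20 mm (distance of any of short_pin_mid, washer_top, bung_a_mid, bung_b_mid, jar_mid from where it was at the start of the episode above 0.02 m).
It also fails if it takes over 72 s, if anything falls off the work surface, if the arm or the gripper's body presses on something with over 40 N, if the wrist force passes 120 N, or if a joint passes its speed limit or range.

## Working session

There is one attempt and no reset: what is moved stays moved. The work goes in short steps, Python scripts to look and compute and a shell command to move; the robot and the scene stay as the last step left them, time stands still between calls to the robot, and variables do not carry over. Pictures are saved under pics/ and viewed, about 8 in all and at most 12, crops included, and the job is handed in when it is done.

```bash
mkdir -p pics; cat > h.py <<'E'
import numpy as np, cv2
from plant import robot
from scipy.spatial.transform import Rotation as R
def cam(n):
    i=robot.camera_info(n); p,d=robot.read_camera(n)
    f=240/np.tan(np.radians(i["vertical_fov"])/2)
    return p,d,dict(f=f,cx=i["cx"],cy=i["cy"],T=np.array(i["cam_to_world"]),fish=n=="wrist",raw=i)
def ray(c,u,v):
    x=(u-c["cx"]);y=(v-c["cy"])
    if c["fish"]:
        r=np.hypot(x,y);th=r/c["f"];s=np.sin(th)/max(r,1e-9)
        k=np.array([x*s,-y*s,-np.cos(th)])
    else: k=np.array([x/c["f"],-y/c["f"],-1.])
    return c["T"][:3,3],c["T"][:3,:3]@k
def onz(c,u,v,z):
    o,k=ray(c,u,v); return o+k*(z-o[2])/k[2]
def proj(c,P):
    q=c["T"][:3,:3].T@(np.asarray(P)-c["T"][:3,3]); x,y,z=q[0],-q[1],-q[2]
    if c["fish"]:
        r=np.hypot(x,y);th=np.arctan2(r,z);return c["cx"]+c["f"]*th*x/r,c["cy"]+c["f"]*th*y/r
    return c["cx"]+c["f"]*x/z,c["cy"]+c["f"]*y/z
def tri(c1,p1,c2,p2):
    o1,k1=ray(c1,*p1);o2,k2=ray(c2,*p2)
    k1=k1/np.linalg.norm(k1);k2=k2/np.linalg.norm(k2)
    s=np.linalg.lstsq(np.c_[k1,-k2],o2-o1,rcond=None)[0]
    a=o1+s[0]*k1;b=o2+s[1]*k2
    return (a+b)/2,np.linalg.norm(a-b)
def save(n,p): cv2.imwrite("pics/"+n+".png",p[:,:,::-1])
def pt3(c,d,u,v):
    o,k=ray(c,u,v); z=d[int(round(v)),int(round(u))]
    return o+k*(z/(np.cos(np.hypot(u-c["cx"],v-c["cy"])/c["f"]) if c["fish"] else 1))
E
python3 - <<'E'
from h import *
import pickle
o={}
for n in("top","scene","wrist"):
    p,d,c=cam(n);o[n]=(p,d,c);save(n+"0",p);print(n,c["raw"],(d>0).mean())
pickle.dump(o,open("s0.pkl","wb"));print(robot.read_state())
E
```

```text
top {'vertical_fov': 45.24524702103754, 'cx': 322.845611840425, 'cy': 238.67819896633515, 'cam_to_world': array([[ 0.01973701,  0.99704996, -0.07417435,  0.45319982],
       [-0.99978863,  0.02010948,  0.00427801, -0.02487162],
       [ 0.00575699,  0.07407424,  0.99723611,  1.17018725],
       [ 0.        ,  0.        ,  0.        ,  1.        ]])} 0.9958821614583333
scene {'vertical_fov': 44.616789163856296, 'cx': 316.0472016813085, 'cy': 241.95102033570424, 'cam_to_world': array([[ 0.34567961, -0.77899893,  0.52313122,  1.13059888],
       [ 0.93835047,  0.288164  , -0.19094477, -0.2569377 ],
       [-0.00200181,  0.55688614,  0.83058643,  1.10927229],
       [ 0.        ,  0.        ,  0.        ,  1.        ]])} 0.9959765625
wrist {'vertical_fov': 65.70646984690485, 'cx': 315.8549080023658, 'cy': 244.24823615413376, 'cam_to_world': array([[ 0.31507607, -0.92066792, -0.23042926,  0.1251422 ],
       [ 0.94906556,  0.30532051,  0.07780715,  0.59002782],
       [-0.00127976, -0.24320765,  0.9699734 ,  0.38432932],
       [ 0.        ,  0.        ,  0.        ,  1.        ]])} 0.9431868489583334
{'t': 0.15, 'q': array([ 1.16458438e+00,  1.31001649e-01,  1.48903073e+00,  1.57225291e-05,
        1.52299762e+00, -8.53898335e-02]), 'dq': array([ 0.00050652, -0.00319536, -0.0019827 ,  0.00104147, -0.0016628 ,
       -0.00081146]), 'joint_torque': array([ 7.09748729e-04, -5.60478938e+01, -4.92332661e+01,  7.68905226e-02,
        3.05969466e-02, -7.23896710e-05]), 'tool_pos': array([0.18900108, 0.56899132, 0.2178192 ]), 'orientation': array([-5.01730504e-01, -3.10089874e+00,  2.18366561e-03]), 'force': array([-0.20686972, -0.99174761,  0.43676483]), 'wrist_torque': array([0.04070503, 0.00311219, 0.01359213]), 'opening': 0.09302758066851492}
```

View pics/top0.png

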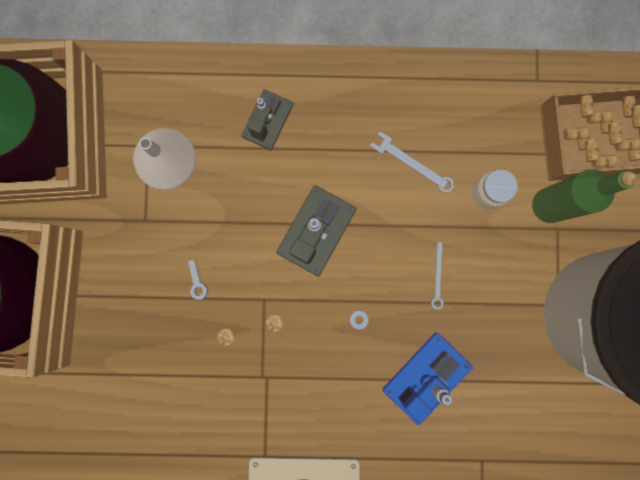

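View pics/scene0.png

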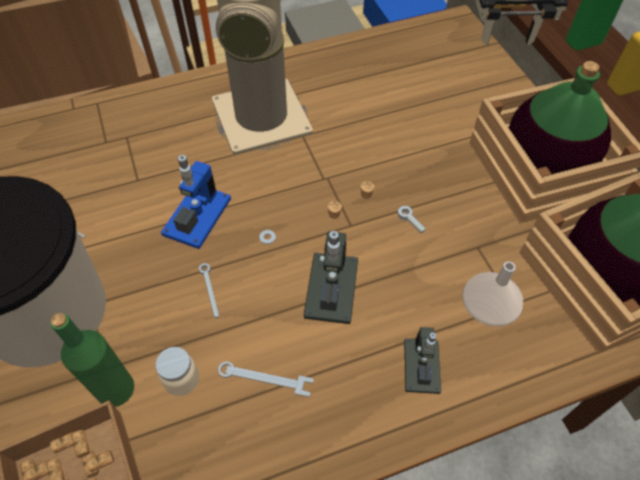

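Top view: the stand candidates are a dark one at (316,230), a smaller dark one at (268,118) and a blue one at (428,378). The larger dark one fits. The pin candidates are a slim eye pin at (438,275), a short one at (197,280) and a wrench at (415,163). The slim one is about 65 px long, or 132 mm, so it fits the long pin. I'll confirm both in one enlarged crop and get coarse positions.

```bash
python3 - <<'E'
from h import *
import pickle
o=pickle.load(open("s0.pkl","rb"))
p,d,c=o["top"];s,ds,cs=o["scene"]
z=lambda im,u,v,w,h,W,H:cv2.resize(im[v:v+h,u:u+w],(W,H),interpolation=cv2.INTER_CUBIC)
A=z(p,262,180,100,100,400,400);B=z(p,400,235,80,80,400,400)
C=z(s,290,225,80,53,400,200) ;C=z(s,292,222,80,100,400,200)
C=z(s,285,225,100,100,300,200);C=z(s,285,225,100,100,200,200);D=z(p,160,245,60,60,200,200);E=z(s,180,255,60,60,200,200);F=z(s,395,320,60,80,200,200)
save("crop1",np.vstack([np.hstack([A,B]),np.hstack([C,D,E,F])]))
def P(n,u,v): print(n,np.round(pt3(c,d,u,v),3))
for n,u,v in[("knob",314,225),("blk",327,208),("back",303,250),("pin mid",439,270),("pin eye",437,304),("tip",440,244),("short",195,275),("washer",359,313),("bungA",226,338),("bungB",274,323),("jar",500,186)]:P(n,u,v)
# stand base mask
hsv=cv2.cvtColor(p,cv2.COLOR_RGB2HSV)
m=((p.max(2)<90)&(hsv[...,1]<90)).astype(np.uint8);m[:170]=0;m[290:]=0;m[:,:260]=0;m[:,370:]=0
cn=max(cv2.findContours(m,0,2)[0],key=cv2.contourArea);print(cv2.minAreaRect(cn))
b=cv2.boxPoints(cv2.minAreaRect(cn));print(np.round([onz(c,u,v,.018) for u,v in b],3))
E
```

```text
knob [ 0.548 -0.014  0.206]
blk [ 0.597 -0.037  0.05 ]
back [0.51  0.006 0.121]
pin mid [ 0.481 -0.265  0.009]
pin eye [ 0.412 -0.263  0.001]
tip [ 0.533 -0.266  0.012]
short [0.461 0.225 0.012]
washer [ 0.392 -0.105  0.007]
bungA [0.34  0.155 0.034]
bungB [0.37  0.063 0.032]
jar [ 0.641 -0.364  0.088]
((314.7785339355469, 230.08377075195312), (25.55247688293457, 67.8623046875), 29.981637954711914)
[[ 0.509  0.042  0.018]
 [ 0.629 -0.024  0.018]
 [ 0.604 -0.069  0.018]
 [ 0.484 -0.003  0.018]]
```

View pics/crop1.png

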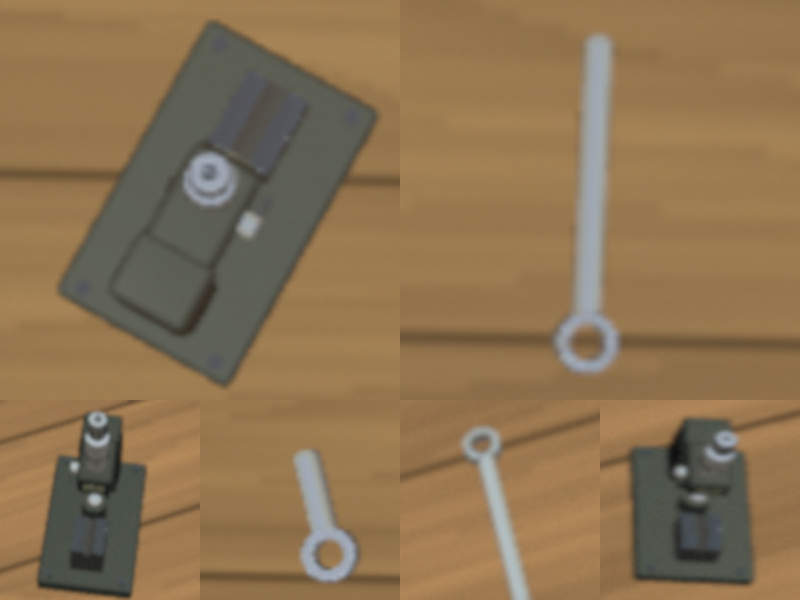

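The crop confirms both: the larger dark stand, with its V-block towards +x/-y of the spindle (stand x about 151 deg), and the long eye pin with its eye nearest the robot.

```bash
cat >> h.py <<'E'
def Rt(): return R.from_rotvec(robot.read_state()["orientation"]).as_matrix()
def go(target,yaw=None):
    s=robot.read_state();M=Rt();d=M.T@(np.asarray(target)-s["tool_pos"])
    print("t",s["t"],"pos",np.round(s["tool_pos"],4),"tool x yaw",round(np.degrees(np.arctan2(M[1,0],M[0,0])),2),"z",np.round(M[:,2],4),"q1 q6",np.round(s["q"][[0,5]],2))
    print("shift mm",np.round(d*1000,1))
    if yaw is not None:
        y=np.radians(yaw);x=np.array([np.cos(y),np.sin(y),0]);z=np.array([0,0,-1.])
        print("twist",np.round((R.from_matrix(M).inv()*R.from_matrix(np.c_[x,np.cross(z,x),z])).as_rotvec(),3))
E
S='{"translation":[-33.6,-27.7,-4.2],"twist":[0,0,0],"grip":1}'
python3 -m pendant '[{"translation":[-33.6,-27.7,-4.2],"twist":[0,0,0],"grip":1},{"translation":[-33.6,-27.7,-4.2],"twist":[0,0,0],"grip":1},{"translation":[-33.6,-27.7,-4.2],"twist":[0,0,0],"grip":1},{"translation":[-33.6,-27.7,-4.2],"twist":[0,0,0],"grip":1},{"translation":[-33.6,-27.7,-4.2],"twist":[0,0,0],"grip":1},{"translation":[-33.6,-27.7,-4.2],"twist":[0,0,0],"grip":1},{"translation":[-33.6,-27.7,-4.2],"twist":[0,0,0],"grip":1},{"translation":[-33.6,-27.7,-4.2],"twist":[0,0,0],"grip":1},{"translation":[-33.6,-27.7,-4.2],"twist":[0,0,0],"grip":1},{"translation":[0,0,0],"twist":[0,0,0],"grip":1}]'
python3 - <<'E'
from h import *
go([.47,-.22,.26],176)
E
```

```text
t: 1.15
tool_pos: [0.4022, 0.2239, 0.253]
orientation: [-0.495, -3.1, 0.012]
force: [-0.8, 0.6, 0.4]
opening: 0.0928
t 1.15 pos [0.4022 0.2239 0.253 ] tool x yaw 161.87 z [-0.0033 -0.0074 -1.    ] q1 q6 [ 0.4  -0.85]
shift mm [-202.5 -400.8   -4. ]
twist [-0.008 -0.002 -0.247]
```

```bash

python3 -m pendant '[{"translation":[-25,-49,-0.5],"twist":[0,0,0],"grip":1},{"translation":[-25,-49,-0.5],"twist":[0,0,0],"grip":1},{"translation":[-25,-49,-0.5],"twist":[0,0,0],"grip":1},{"translation":[-25,-49,-0.5],"twist":[0,0,0],"grip":1},{"translation":[-25,-49,-0.5],"twist":[0,0,0],"grip":1},{"translation":[-25,-49,-0.5],"twist":[0,0,0],"grip":1},{"translation":[-25,-49,-0.5],"twist":[0,0,0],"grip":1},{"translation":[-25,-49,-0.5],"twist":[0,0,0],"grip":1},{"translation":[0,0,0],"twist":[-0.008,0,-0.12],"grip":1},{"translation":[0,0,0],"twist":[0,0,-0.12],"grip":1}]'
python3 - <<'E'
from h import *
import pickle
go([.47,-.265,.12],178)
p,d,c=cam("wrist");save("w1",p);pickle.dump((p,d,c),open("w1.pkl","wb"))
E
```

```text
t: 2.15
tool_pos: [0.4637, -0.1734, 0.2556]
orientation: [-0.106, -3.136, -0.007]
force: [-0.3, 2.1, 1.0]
opening: 0.0932
t 2.15 pos [ 0.4637 -0.1734  0.2556] tool x yaw 176.15 z [-0.0032  0.0047 -1.    ] q1 q6 [-0.46 -1.97]
shift mm [-12.9 -91.5 135.1]
twist [ 0.005 -0.003 -0.032]
```

View pics/w1.png

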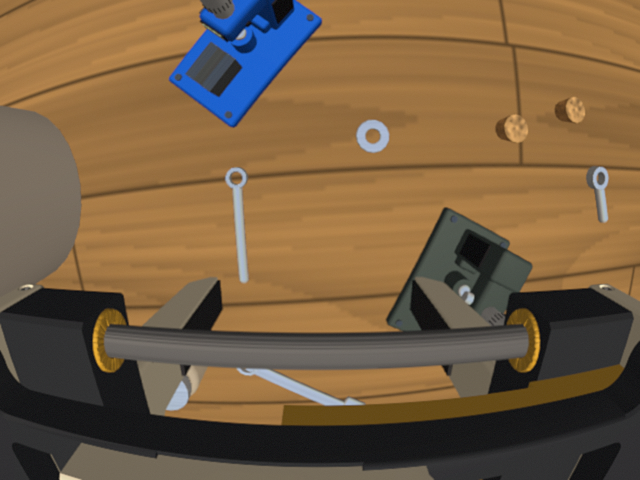

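The wrist view shows the long pin clear of clutter, from the eye at (235,177) to the plain end at (243,281). The stand is at the lower right, partly behind the finger.

```bash
cat >> h.py <<'E'
def pinfit(p,roi):
    """light grey pixels in roi -> shank axis pixel line, tip pixel, eye pixel"""
    u0,v0,u1,v1=roi; h=cv2.cvtColor(p,cv2.COLOR_RGB2HSV)
    m=((h[...,1]<70)&(p.min(2)>110)).astype(np.uint8);q=np.zeros_like(m);q[v0:v1,u0:u1]=m[v0:v1,u0:u1]
    n,l,st,_=cv2.connectedComponentsWithStats(q);k=1+np.argmax(st[1:,4])
    v,u=np.nonzero(l==k);return u,v
E
python3 - <<'E'
from h import *
import pickle
o=pickle.load(open("s0.pkl","rb"))
def ana(p,c,roi,z=.006,show=True):
    u,v=pinfit(p,roi); P=np.array([onz(c,a,b,z)[:2] for a,b in zip(u,v)])
    ax=np.array([1,0.]);t=P[:,0]
    s=(t>t.min()+.035)&(t<t.max()-.01)
    k=np.polyfit(t[s],P[s,1],1);ang=np.arctan(k[0]);ax=np.array([np.cos(ang),np.sin(ang)])
    a=P@ax;w=np.abs((P[s]-np.c_[t[s],np.polyval(k,t[s])])@[-ax[1],ax[0]])
    print("n",len(u),"yaw",np.degrees(ang),"len",np.ptp(a),"shank width",w.mean()*4,"tip",(t.max(),np.polyval(k,t.max())),"eye end",t.min())
    return k
w=pickle.load(open("w1.pkl","rb"))
for nm,p,c,roi in(("w",w[0],w[2],(215,160,262,290)),("top",o["top"][0],o["top"][2],(425,238,450,312)),("scene",o["scene"][0],o["scene"][2],(192,258,224,320))):
    print(nm);ana(p,c,roi)
    u,v=pinfit(p,roi);print("ext",(u[v==v.max()].mean(),v.max()),(u[v==v.min()].mean(),v.min()))
# triangulate tip end and eye end w1 vs top vs scene
c1,ct,cs=w[2],o["top"][2],o["scene"][2]
E
```

```text
w
n 1141 yaw -2.1753000857914255 len 0.13680049075597883 shank width 0.011260445456062857 tip (np.float64(0.5407065903553746), np.float64(-0.2644983793332552)) eye end 0.40387838460583086
ext (np.float64(243.5), np.int64(282)) (np.float64(236.0), np.int64(167))
top
n 420 yaw -2.2598695034707306 len 0.13565930201087384 shank width 0.01198679359726725 tip (np.float64(0.5378695247057081), np.float64(-0.2663841400519868)) eye end 0.40255716112062356
ext (np.float64(437.0), np.int64(309)) (np.float64(439.5), np.int64(242))
scene
n 336 yaw -2.237549981541178 len 0.13887572275040605 shank width 0.011876174964949873 tip (np.float64(0.53966536603887), np.float64(-0.26365506889175977)) eye end 0.40069811055879834
ext (np.float64(216.0), np.int64(316)) (np.float64(204.5), np.int64(263))
```

```bash
python3 - <<'E'
from h import *
import pickle
o=pickle.load(open("s0.pkl","rb"));w=pickle.load(open("w1.pkl","rb"))
print("tip w1/scene",tri(w[2],(243.5,281.5),o["scene"][2],(216,315.5)))
print("tip top/scene",tri(o["top"][2],(439.5,242.5),o["scene"][2],(216,315.5)))
print("eye w1/top",tri(w[2],(236,167),o["top"][2],(437,309)))
print("depth pin top",[np.round(pt3(o["top"][2],o["top"][1],u,v),4) for u,v in((438,285),(439,260))], "w1",np.round(pt3(w[2],w[1],239,230),4))
go([.4425,-.2613,.05],177.8)
E
```

```text
tip w1/scene (array([ 0.5388451 , -0.26400201,  0.00927243]), np.float64(4.784961681858068e-06))
tip top/scene (array([ 0.53709332, -0.26518836,  0.00694858]), np.float64(0.0024965884761317812))
eye w1/top (array([ 0.40358375, -0.25728046,  0.02142927]), np.float64(0.0035114181671569594))
depth pin top [array([ 0.4508, -0.263 ,  0.0109]), array([ 0.5012, -0.2652,  0.0084])] w1 [ 0.4755 -0.2611  0.0129]
t 2.2 pos [ 0.4636 -0.1734  0.2554] tool x yaw 176.61 z [-0.0034  0.0041 -1.    ] q1 q6 [-0.46 -1.97]
shift mm [ 15.1 -89.8 205.1]
twist [ 0.004 -0.004 -0.021]
```

The pin heights agree: centre 7–9 mm and top about 11 mm, so it lies flat. Going down now.

```bash

python3 -m pendant '[{"translation":[2.5,-15,20],"twist":[0.004,-0.004,-0.02],"grip":1},{"translation":[2.5,-15,20],"twist":[0,0,0],"grip":1},{"translation":[2.5,-15,20],"twist":[0,0,0],"grip":1},{"translation":[2.5,-15,20],"twist":[0,0,0],"grip":1},{"translation":[2.5,-15,20],"twist":[0,0,0],"grip":1},{"translation":[2.5,-15,20],"twist":[0,0,0],"grip":1},{"translation":[0,0,20],"twist":[0,0,0],"grip":1},{"translation":[0,0,20],"twist":[0,0,0],"grip":1},{"translation":[0,0,20],"twist":[0,0,0],"grip":0.2},{"translation":[0,0,10],"twist":[0,0,0],"grip":-0.2}]'
python3 - <<'E'
from h import *
import pickle
p,d,c=cam("wrist");save("w2",p);pickle.dump((p,d,c),open("w2.pkl","wb"))
go([.4425,-.2613,.003],177.8)
u,v=pinfit(p,(150,120,500,420))
P=np.array([onz(c,a,b,.006)[:2] for a,b in zip(u,v)])
print(len(u),u.min(),u.max(),v.min(),v.max(),P.min(0),P.max(0))
s=(P[:,0]>.435)&(P[:,0]<.46);k=np.polyfit(P[s,0],P[s,1],1);print("y at grasp",np.polyval(k,.4425),k, "eye end",P[:,0].min())
E
```

```text
t: 3.2
tool_pos: [0.4482, -0.2573, 0.0589]
orientation: [0.086, 3.137, 0.002]
force: [-0.1, -0.4, 0.4]
opening: 0.0814
t 3.25 pos [ 0.4476 -0.2568  0.0577] tool x yaw 176.87 z [ 0.0026  0.0024 -1.    ] q1 q6 [-0.62 -2.14]
shift mm [ 4.9 -4.9 54.7]
twist [ 0.003  0.002 -0.016]
2574 289 329 193 332 [ 0.40451169 -0.27194057] [ 0.49601085 -0.24770978]
y at grasp -0.26040670683191164 [-0.03895846 -0.24316759] eye end 0.4045116911895319
```

```bash

python3 -m pendant '[{"translation":[2.5,-2.2,10],"twist":[0.003,0.002,-0.016],"grip":-0.2},{"translation":[2.5,-2.2,10],"twist":[0,0,0],"grip":-0.2},{"translation":[0,0,10],"twist":[0,0,0],"grip":-0.2},{"translation":[0,0,9],"twist":[0,0,0],"grip":-0.2},{"translation":[0,0,8],"twist":[0,0,0],"grip":-0.2},{"translation":[0,0,5],"twist":[0,0,0],"grip":-0.2},{"translation":[0,0,0],"twist":[0,0,0],"grip":-0.2},{"translation":[0,0,0],"twist":[0,0,0],"grip":-0.2},{"translation":[0,0,0],"twist":[0,0,0],"grip":-0.2},{"translation":[0,0,0],"twist":[0,0,0],"grip":-0.2}]' 30
python3 - <<'E'
from h import *
go([.4425,-.2605,.003],177.8)
E
```

```text
t: 4.25
tool_pos: [0.4444, -0.2618, 0.0043]
orientation: [0.06, 3.137, -0.005]
force: [-0.0, 0.6, 0.2]
opening: 0.0371
t 4.25 pos [ 0.4444 -0.2618  0.0043] tool x yaw 177.79 z [ 0.0037 -0.003  -1.    ] q1 q6 [-0.63 -2.16]
shift mm [1.9 1.2 1.3]
twist [-0.003  0.004 -0.   ]
```

```bash

python3 -m pendant '[{"translation":[1.5,1,1],"twist":[0,0,0],"grip":-0.5},{"translation":[0,0,0],"twist":[0,0,0],"grip":-1},{"translation":[0,0,0],"twist":[0,0,0],"grip":-1},{"translation":[0,0,0],"twist":[0,0,0],"grip":-1},{"translation":[0,0,0],"twist":[0,0,0],"grip":-1},{"translation":[0,0,-5],"twist":[0,0,0],"grip":-1},{"translation":[0,0,-20],"twist":[0,0,0],"grip":-1},{"translation":[0,0,-30],"twist":[0,0,0],"grip":-1},{"translation":[0,0,-40],"twist":[0,0,0],"grip":-1},{"translation":[0,0,-40],"twist":[0,0,0],"grip":-1}]' 30
python3 -m pendant '[{"translation":[0,0,-40],"twist":[0,0,0.145],"grip":-1},{"translation":[0,0,-30],"twist":[0,0,0.145],"grip":-1},{"translation":[0,0,0],"twist":[0,0,0.145],"grip":-1},{"translation":[0,0,0],"twist":[0,0,0.145],"grip":-1},{"translation":[0,0,0],"twist":[0,0,0.145],"grip":-1},{"translation":[0,0,0],"twist":[0,0,0.145],"grip":-1},{"translation":[0,0,0],"twist":[0,0,0.145],"grip":-1},{"translation":[0,0,0],"twist":[0,0,0.145],"grip":-1},{"translation":[0,0,0],"twist":[0,0,0.145],"grip":-1},{"translation":[0,0,0],"twist":[0,0,0.145],"grip":-1}]'
python3 - <<'E'
from h import *
go([.63,-.06,.2],-29.5)
E
```

```text
t: 5.25
tool_pos: [0.4375, -0.2568, 0.1362]
orientation: [-0.06, -3.133, -0.008]
force: [0.5, -1.1, -1.7]
opening: 0.0103
t: 6.25
tool_pos: [0.4405, -0.2589, 0.2223]
orientation: [2.177, 2.257, 0.001]
force: [0.1, -0.2, -0.9]
opening: 0.0102
t 6.25 pos [ 0.4405 -0.2589  0.2223] tool x yaw 92.06 z [ 0.0047 -0.004  -1.    ] q1 q6 [-0.63 -0.67]
shift mm [192.1 196.5  22.4]
twist [ 7.000e-03 -2.000e-03  2.122e+00]
```

```bash

python3 -m pendant '[{"translation":[0,0,0],"twist":[0.007,-0.002,0.145],"grip":-1},{"translation":[0,0,0],"twist":[0,0,0.145],"grip":-1},{"translation":[0,0,0],"twist":[0,0,0.145],"grip":-1},{"translation":[0,0,0],"twist":[0,0,0.145],"grip":-1},{"translation":[0,0,0],"twist":[0,0,0.145],"grip":-1},{"translation":[0,0,0],"twist":[0,0,0.145],"grip":-1},{"translation":[0,0,0],"twist":[0,0,0.145],"grip":-1},{"translation":[0,0,0],"twist":[0,0,0.145],"grip":-1},{"translation":[0,0,0],"twist":[0,0,0.145],"grip":-1},{"translation":[0,0,0],"twist":[0,0,0.145],"grip":-1}]'
python3 - <<'E'
from h import *
import pickle
go([.678,-.088,.2],-29.5)
o=pickle.load(open("s0.pkl","rb"))
# base plate outline in top + scene: corners at z=.018 ; V-block edges
for nm,roi in(("top",(262,175,372,285)),("scene",(290,220,370,330))):
    p,d,c=o[nm];u0,v0,u1,v1=roi
    h=cv2.cvtColor(p,cv2.COLOR_RGB2HSV)
    m=((h[...,0]<22)&(h[...,1]>75)&(p.max(2)>95)).astype(np.uint8); m=1-m
    q=np.zeros_like(m);q[v0:v1,u0:u1]=m[v0:v1,u0:u1];q=cv2.morphologyEx(q,cv2.MORPH_OPEN,np.ones((3,3)))
    n,l,st,_=cv2.connectedComponentsWithStats(q);k=1+np.argmax(st[1:,4]);print(nm,st[k])
    cn=max(cv2.findContours((l==k).astype(np.uint8),0,1)[0],key=cv2.contourArea)
    hull=cv2.convexHull(cn)
    if nm=="top":
        W=np.array([onz(c,a,b,.018)[:2] for a,b in cn[:,0]],np.float32)*1000
        r=cv2.minAreaRect(W);print(r)
        b=cv2.boxPoints(r);print(b)
E
```

```text
t: 7.25
tool_pos: [0.4392, -0.2579, 0.2246]
orientation: [3.132, 0.167, -0.005]
force: [0.1, -0.4, -1.5]
opening: 0.0104
t 7.25 pos [ 0.4392 -0.2579  0.2246] tool x yaw 6.12 z [-0.003  -0.0053 -1.    ] q1 q6 [-0.63  0.84]
shift mm [ 255.7 -143.6   23. ]
twist [0.006 0.002 0.622]
top [ 278  186   78   90 3802]
((555.7670288085938, -16.119216918945312), (98.81100463867188, 157.89654541015625), 61.504425048828125)
[[462.8121   -21.87394 ]
 [601.5801   -97.20494 ]
 [648.7219   -10.364494]
 [509.95398   64.96651 ]]
scene [ 304  231   53   93 3505]
```

```bash

python3 -m pendant '[{"translation":[32,-18,2.5],"twist":[0.006,0.002,0],"grip":-1},{"translation":[32,-18,2.5],"twist":[0,0,0],"grip":-1},{"translation":[32,-18,2.5],"twist":[0,0,0],"grip":-1},{"translation":[32,-18,2.5],"twist":[0,0,0],"grip":-1},{"translation":[32,-18,2.5],"twist":[0,0,0],"grip":-1},{"translation":[32,-18,2.5],"twist":[0,0,0.122],"grip":-1},{"translation":[32,-18,2.5],"twist":[0,0,0.122],"grip":-1},{"translation":[0,0,2.5],"twist":[0,0,0.122],"grip":-1},{"translation":[0,0,0],"twist":[0,0,0.122],"grip":-1},{"translation":[0,0,0],"twist":[0,0,0.11],"grip":-1}]'
python3 - <<'E'
from h import *
import pickle
go([.678,-.083,.2],-28.5)
p,d,c=cam("wrist");save("w3",p);pickle.dump((p,d,c),open("w3.pkl","wb"))
E
```

```text
t: 8.25
tool_pos: [0.6589, -0.1073, 0.2032]
orientation: [3.035, -0.808, -0.007]
force: [-1.1, -0.6, -1.6]
opening: 0.0101
t 8.25 pos [ 0.6589 -0.1073  0.2032] tool x yaw -29.8 z [-4.4e-03  5.0e-04 -1.0e+00] q1 q6 [-0.24  1.85]
shift mm [  4.6 -30.6   3.1]
twist [ 0.002  0.004 -0.023]
```

View pics/w3.png

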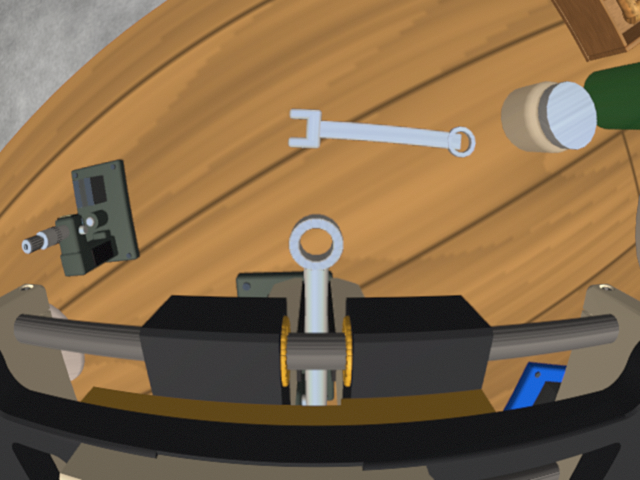

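The gripper hides the stand from here. The pin is held straight, with its eye at (316,243). I'll step beside the stand, with the pin well above the knob, for a clear wrist view of the stand.

```bash

python3 -m pendant '[{"translation":[-5,10,-20],"twist":[0,0,-0.02],"grip":-1},{"translation":[-10,20,-20],"twist":[0,0,0],"grip":-1},{"translation":[-36,14,0],"twist":[0,0,0],"grip":-1},{"translation":[-36,14,0],"twist":[0,0,0],"grip":-1},{"translation":[-36,0,0],"twist":[0,0,0],"grip":-1},{"translation":[-36,0,0],"twist":[0,0,0],"grip":-1},{"translation":[-30,0,0],"twist":[0,0,0],"grip":-1},{"translation":[0,0,0],"twist":[0,0,0],"grip":-1},{"translation":[0,0,0],"twist":[0,0,0],"grip":-1},{"translation":[0,0,0],"twist":[0,0,0],"grip":-1}]'
python3 - <<'E'
from h import *
import pickle
go([.4558,-.0642,.24],-28.5)
p,d,c=cam("wrist");save("w4",p);pickle.dump((p,d,c),open("w4.pkl","wb"))
E
```

```text
t: 9.3
tool_pos: [0.4568, -0.0674, 0.2462]
orientation: [3.048, -0.755, -0.005]
force: [0.1, -0.7, -1.0]
opening: 0.0107
t 9.3 pos [ 0.4568 -0.0674  0.2462] tool x yaw -27.83 z [-3.7e-03 -4.0e-04 -1.0e+00] q1 q6 [-0.26  1.8 ]
shift mm [-2.3 -2.4  6.2]
twist [0.002 0.003 0.012]
```

View pics/w4.png

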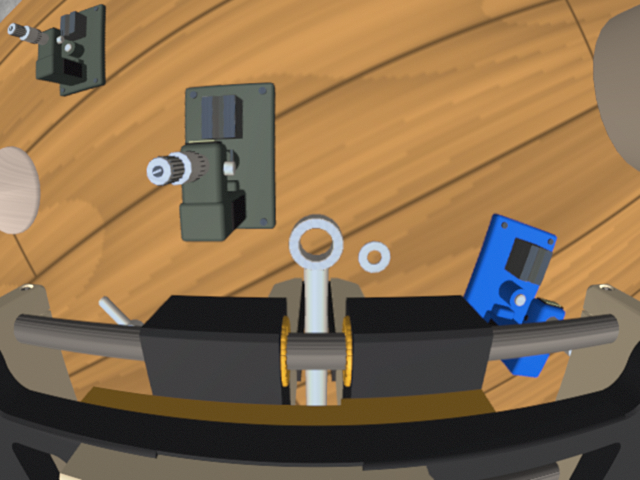

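The wrist view shows the whole stand: V-block at (221,117), knob top at (159,171) and anvil under the arm. I'll measure from depth and cross-check against the top and scene views.

```bash
cat > m.py <<'E'
from h import *
import pickle
def cloud(p,d,c,roi):
    u0,v0,u1,v1=roi;U,V=np.meshgrid(np.arange(u0,u1),np.arange(v0,v1))
    P=np.array([pt3(c,d,u,v) for u,v in zip(U.ravel(),V.ravel())]);return P,U.ravel(),V.ravel()
if __name__=="__main__":
    p,d,c=pickle.load(open("w4.pkl","rb"))
    P,U,V=cloud(p,d,c,(140,75,290,245))
    s=(P[:,2]>.194)&(P[:,2]<.215);r=cv2.minEnclosingCircle((P[s,:2]*1000).astype(np.float32));print("knob",s.sum(),r,"z",np.median(P[s,2]),"px",U[s].mean(),V[s].mean())
    s=(U>195)&(U<248)&(V>88)&(V<143)&(P[:,2]>.045)&(P[:,2]<.066)
    r=cv2.minAreaRect((P[s,:2]*1000).astype(np.float32));print("vblock",s.sum(),r,"z",np.percentile(P[s,2],[5,50,90]),cv2.boxPoints(r).round(1).tolist())
    s=(P[:,2]>.012)&(P[:,2]<.026);r=cv2.minAreaRect((P[s,:2]*1000).astype(np.float32));print("base",s.sum(),r,np.median(P[s,2]))
    o=pickle.load(open("s0.pkl","rb"))
    for nm,roi in(("top",(262,175,372,285)),("scene",(290,220,370,330))):
        p2,d2,c2=o[nm];Q,U2,V2=cloud(p2,d2,c2,roi)
        s=(Q[:,2]>.192)&(Q[:,2]<.215);r=cv2.minEnclosingCircle((Q[s,:2]*1000).astype(np.float32));print(nm,"knob",s.sum(),r,np.median(Q[s,2]),"px",U2[s].mean(),V2[s].mean())
        s=(Q[:,2]>.012)&(Q[:,2]<.026);r=cv2.minAreaRect((Q[s,:2]*1000).astype(np.float32));print(nm,"base",s.sum(),r,np.median(Q[s,2]))
    # pin in the hand
    u,v=pinfit(p,(285,205,350,300))
    z=robot.read_state()["tool_pos"][2]+.003
    W=np.array([onz(c,a,b,z) for a,b in zip(u,v)]);M=Rt();L=(W-robot.read_state()["tool_pos"])@M*1000
    print("pin in tool x",L[:,0].min(),L[:,0].max());
    for a in(20,30,40,52,60,66):
        b=L[np.abs(L[:,0]-a)<2,1];print(a,b.min(),b.max(),(b.min()+b.max())/2)
    D=np.array([pt3(c,d,a,b) for a,b in zip(u,v)]);print("pin top z by depth rel TCP mm",np.percentile((D[:,2]-z+.003)*1000,[10,50,90]))
    big=cv2.resize(p[75:245,140:290],None,fx=3.5,fy=3.5,interpolation=cv2.INTER_CUBIC);save("w4c",big)
E
python3 m.py
```

```text
knob 684 ((552.876220703125, -12.317349433898926), 9.31998348236084) z 0.2024149762870901 px 161.1593567251462 170.296783625731
vblock 1573 ((592.5692138671875, -33.42041015625), (34.72660827636719, 42.96351623535156), 61.806495666503906) z [0.05246686 0.05808339 0.05937054] [[565.4000244140625, -38.599998474121094], [603.2999877929688, -58.900001525878906], [619.7000122070312, -28.299999237060547], [581.7999877929688, -8.0]]
base 6471 ((557.6114501953125, -14.396774291992188), (101.26925659179688, 159.02159118652344), 62.20823669433594) 0.0185178651024292
top knob 91 ((552.052490234375, -12.916864395141602), 9.171368598937988) 0.20281227467775398 px 313.6043956043956 222.9120879120879
top base 2507 ((556.60595703125, -15.318489074707031), (99.88813781738281, 160.12586975097656), 61.91636276245117) 0.01870647885385579
scene knob 78 ((555.1270141601562, -11.284446716308594), 9.141683578491211) 0.2019790260213173 px 333.9871794871795 235.44871794871796
scene base 2109 ((558.2398681640625, -12.510704040527344), (99.60737609863281, 164.3928985595703), 61.84160232543945) 0.018583086304237773
pin in tool x -1.1794698469475515 37.76192357529161
20 -11.488090561062258 11.834899069151488 0.17340425404461524
30 -11.831198592199163 12.17457959360797 0.17169050070440317Traceback (most recent call last):
  File "m.py", line 24, in <module>
    b=L[np.abs(L[:,0]-a)<2,1];print(a,b.min(),b.max(),(b.min()+b.max())/2)
                                      ~~~~~^^
    return umr_minimum(a, axis, None, out, keepdims, initial, where)
ValueError: zero-size array to reduction operation minimum which has no identity
```

```bash
python3 - <<'E'
from m import *
p,d,c=pickle.load(open("w4.pkl","rb"))
s=robot.read_state();M=Rt()
U,V=np.meshgrid(np.arange(285,350),np.arange(205,300))
P=np.array([pt3(c,d,a,b) for a,b in zip(U.ravel(),V.ravel())]);L=(P-s["tool_pos"])@M*1000
L=L[(np.abs(L[:,2])<25)]
print("x max",L[:,0].max(),"y range",L[:,1].min(),L[:,1].max())
for a in range(4,42,4):
    q=L[np.abs(L[:,0]-a)<2]
    if len(q):print(a,len(q),"y",q[:,1].min().round(1),q[:,1].max().round(1),"z(min=top)",np.percentile(q[:,2],[5,50]).round(1))
for tx in(-.125,-.085):
    y=np.radians(151.9);xs=np.array([np.cos(y),np.sin(y),0])
    print(tx,(np.array([.5529,-.0123,0])+tx*xs).round(4))
E
```

```text
x max 39.30288252517207 y range -13.987808295738537 15.55216307386843
4 197 y -4.9 5.7 z(min=top) [-13.5  -7.1]
8 957 y -14.0 15.6 z(min=top) [-23.3 -10.9]
12 204 y -5.2 6.0 z(min=top) [-8.5 -7.1]
16 211 y -7.6 7.6 z(min=top) [-8.9 -7.9]
20 442 y -10.3 11.1 z(min=top) [-8.8 -7.6]
24 249 y -11.7 11.9 z(min=top) [-9.  -7.9]
28 192 y -11.6 11.9 z(min=top) [-9.2 -8.1]
32 244 y -11.1 11.8 z(min=top) [-9.2 -8.1]
36 396 y -9.4 10.0 z(min=top) [-9.2 -8. ]
40 107 y -4.2 4.5 z(min=top) [-9.  -3.7]
-0.125 [ 0.6632 -0.0712  0.    ]
-0.085 [ 0.6279 -0.0523  0.    ]
```

```bash

python3 -m pendant '[{"translation":[38,0,0],"twist":[0.002,0.003,0.004],"grip":-1},{"translation":[38,0,0],"twist":[0,0,0],"grip":-1},{"translation":[38,0,0],"twist":[0,0,0],"grip":-1},{"translation":[38,-15,0],"twist":[0,0,0],"grip":-1},{"translation":[34,-25,0],"twist":[0,0,0],"grip":-1},{"translation":[0,-30,10],"twist":[0,0,0],"grip":-1},{"translation":[0,-20,30],"twist":[0,0,0],"grip":-1},{"translation":[0,0,40],"twist":[0,0,0],"grip":-1},{"translation":[0,0,40],"twist":[0,0,0],"grip":-1},{"translation":[0,0,20],"twist":[0,0,0],"grip":-1}]'
python3 - <<'E'
from h import *
go([.6632,-.0712,.066],-28.1)
E
```

```text
t: 10.35
tool_pos: [0.6811, -0.0819, 0.0969]
orientation: [3.047, -0.761, 0.006]
force: [0.3, -0.0, -1.4]
opening: 0.0101
t 10.35 pos [ 0.6811 -0.0819  0.0969] tool x yaw -28.06 z [ 0.0035 -0.0014 -1.    ] q1 q6 [-0.19  1.87]
shift mm [-21.   -1.   30.8]
twist [-0.    -0.004  0.001]
```

```bash

python3 -m pendant '[{"translation":[-7,-0.3,0],"twist":[0,-0.004,0],"grip":-1},{"translation":[-7,-0.3,0],"twist":[0,0,0],"grip":-1},{"translation":[-7,-0.4,0],"twist":[0,0,0],"grip":-1},{"translation":[0,0,10],"twist":[0,0,0],"grip":-1},{"translation":[0,0,10],"twist":[0,0,0],"grip":-1},{"translation":[0,0,9],"twist":[0,0,0],"grip":-1},{"translation":[0,0,2],"twist":[0,0,0],"grip":-1},{"translation":[0,0,0],"twist":[0,0,0],"grip":-1},{"translation":[0,0,0],"twist":[0,0,0],"grip":-1},{"translation":[0,0,0],"twist":[0,0,0],"grip":-1}]'
python3 - <<'E'
from h import *
go([.6632,-.0712,.058],-28.1);print(robot.read_state()["force"],robot.read_state()["wrist_torque"])
E
```

```text
t: 11.35
tool_pos: [0.6631, -0.0716, 0.0636]
orientation: [-3.048, 0.761, 0.001]
force: [-0.3, 0.4, -0.9]
opening: 0.0104
t 11.35 pos [ 0.6631 -0.0716  0.0636] tool x yaw -28.06 z [-3.e-04  4.e-04 -1.e+00] q1 q6 [-0.18  1.88]
shift mm [-0.1 -0.4  5.6]
twist [-0.     0.     0.001]
[-0.33193696  0.44868746 -0.85756033] [ 0.1171892   0.10852858 -0.020183  ]
```

```bash

python3 -m pendant '[{"translation":[0,0,1.5],"twist":[0,0,0],"grip":-1},{"translation":[0,0,1.5],"twist":[0,0,0],"grip":-1},{"translation":[0,0,1],"twist":[0,0,0],"grip":-1},{"translation":[0,0,0],"twist":[0,0,0],"grip":-1},{"translation":[0,0,0.5],"twist":[0,0,0],"grip":-1},{"translation":[0,0,0],"twist":[0,0,0],"grip":-1},{"translation":[0,0,0.5],"twist":[0,0,0],"grip":-1},{"translation":[0,0,0],"twist":[0,0,0],"grip":-1},{"translation":[0,0,0],"twist":[0,0,0],"grip":-1},{"translation":[0,0,0],"twist":[0,0,0],"grip":-1}]'
python3 - <<'E'
from h import *
go([.6632,-.0712,.058],-28.1);print(robot.read_state()["force"],robot.read_state()["wrist_torque"])
E
```

```text
t: 12.35
tool_pos: [0.6642, -0.0716, 0.0596]
orientation: [-3.047, 0.762, -0.003]
force: [0.4, 0.0, 0.4]
opening: 0.0105
t 12.35 pos [ 0.6642 -0.0716  0.0596] tool x yaw -28.06 z [ 1.9e-03  4.0e-04 -1.0e+00] q1 q6 [-0.18  1.88]
shift mm [-1.1  0.1  1.6]
twist [-0.001 -0.001  0.001]
[0.40617976 0.00664999 0.41598214] [ 0.12096644  0.18167907 -0.06302989]
```

```bash

python3 -m pendant '[{"translation":[-0.5,0,0.5],"twist":[0,0,0],"grip":-1},{"translation":[0,0,0],"twist":[0,0,0],"grip":-1},{"translation":[-0.5,0,0.5],"twist":[0,0,0],"grip":-1},{"translation":[0,0,0],"twist":[0,0,0],"grip":-1},{"translation":[0,0,0.5],"twist":[0,0,0],"grip":-1},{"translation":[0,0,0],"twist":[0,0,0],"grip":-1},{"translation":[0,0,0],"twist":[0,0,0],"grip":-1},{"translation":[0,0,0],"twist":[0,0,0],"grip":-1},{"translation":[0,0,0],"twist":[0,0,0],"grip":-1},{"translation":[0,0,0],"twist":[0,0,0],"grip":-1}]'
python3 - <<'E'
from h import *
go([.6279,-.0523,.0585],-28.1);print(robot.read_state()["force"],robot.read_state()["wrist_torque"])
E
```

```text
t: 13.35
tool_pos: [0.6637, -0.0711, 0.0586]
orientation: [-3.047, 0.761, -0.004]
force: [0.5, -1.3, 0.6]
opening: 0.0104
t 13.35 pos [ 0.6637 -0.0711  0.0586] tool x yaw -28.06 z [ 3.e-03  3.e-04 -1.e+00] q1 q6 [-0.18  1.88]
shift mm [-40.4   0.3  -0. ]
twist [-0.002 -0.003  0.001]
[ 0.53072749 -1.3421625   0.63352855] [ 0.09693246  0.21695962 -0.08425957]
```

```bash

python3 -m pendant '[{"translation":[0,0,-1],"twist":[-0.002,-0.003,0],"grip":-1},{"translation":[0,0,-0.5],"twist":[0,0,0],"grip":-1},{"translation":[-4,0,0],"twist":[0,0,0],"grip":-1},{"translation":[-4,0,0],"twist":[0,0,0],"grip":-1},{"translation":[-4,0,0],"twist":[0,0,0],"grip":-1},{"translation":[-4,0,0],"twist":[0,0,0],"grip":-1},{"translation":[-4,0,0],"twist":[0,0,0],"grip":-1},{"translation":[0,0,0],"twist":[0,0,0],"grip":-1},{"translation":[0,0,0],"twist":[0,0,0],"grip":-1},{"translation":[0,0,0],"twist":[0,0,0],"grip":-1}]'
python3 - <<'E'
from h import *
go([.6279,-.0523,.0600],-28.1);print(robot.read_state()["force"],robot.read_state()["wrist_torque"])
E
```

```text
t: 14.35
tool_pos: [0.6438, -0.0605, 0.0597]
orientation: [3.048, -0.761, -0.003]
force: [-0.4, -0.1, -0.2]
opening: 0.0104
t 14.35 pos [ 0.6438 -0.0605  0.0597] tool x yaw -28.05 z [-1.7e-03  1.0e-04 -1.0e+00] q1 q6 [-0.17  1.89]
shift mm [-17.9   0.2  -0.2]
twist [0.001 0.002 0.001]
[-0.43755274 -0.09242144 -0.20101272] [0.1345205  0.08864282 0.02297363]
```

```bash

python3 -m pendant '[{"translation":[-4,0,0],"twist":[0,0,0],"grip":-1},{"translation":[-4,0,0],"twist":[0,0,0],"grip":-1},{"translation":[-4,0,0],"twist":[0,0,0],"grip":-1},{"translation":[-4,0,0],"twist":[0,0,0],"grip":-1},{"translation":[-1,0,0],"twist":[0,0,0],"grip":-1},{"translation":[0,0,0.7],"twist":[0,0,0],"grip":-1},{"translation":[0,0,0.5],"twist":[0,0,0],"grip":-1},{"translation":[0,0,0.3],"twist":[0,0,0],"grip":-1},{"translation":[0,0,0],"twist":[0,0,0],"grip":-1},{"translation":[0,0,0],"twist":[0,0,0],"grip":-1}]'
python3 - <<'E'
from h import *
import pickle
go([.6279,-.0523,.0585],-28.1);print(robot.read_state()["force"],robot.read_state()["wrist_torque"])
for n in("wrist","scene"):
    p,d,c=cam(n);save("p5"+n,p);pickle.dump((p,d,c),open("p5%s.pkl"%n,"wb"))
    if n=="scene":save("p5c",cv2.resize(p[200:350,260:420],None,fx=4,fy=4,interpolation=cv2.INTER_CUBIC))
E
```

```text
t: 15.35
tool_pos: [0.628, -0.0518, 0.059]
orientation: [-3.048, 0.761, 0.001]
force: [-0.6, 1.6, 1.4]
opening: 0.0102
t 15.35 pos [ 0.628  -0.0518  0.059 ] tool x yaw -28.05 z [-7.e-04  2.e-04 -1.e+00] q1 q6 [-0.16  1.9 ]
shift mm [0.1 0.5 0.5]
twist [0.    0.001 0.001]
[-0.6019042   1.63018689  1.36483754] [ 0.18829787  0.27473727 -0.05063036]
```

View pics/p5c.png

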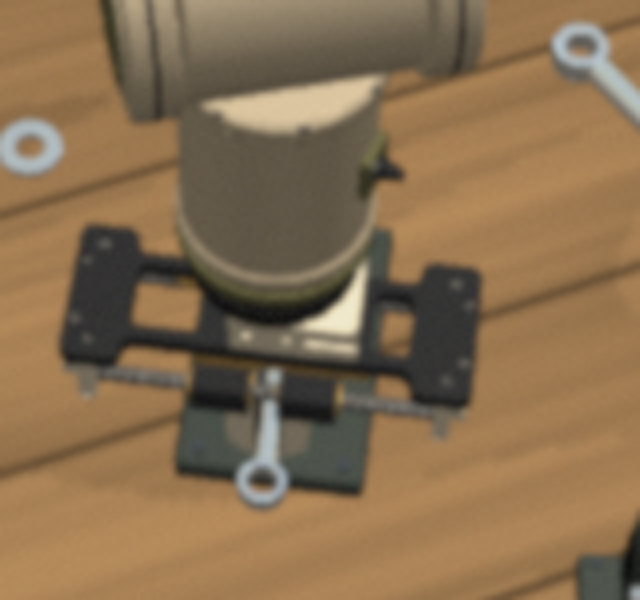

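The scene crop shows the pin's eye sticking out in front of the stand along its axis, and the force shows light seating contact. Now I release, check the pin in the wrist view, and go up.

```bash

python3 -m pendant '[{"translation":[0,0,0],"twist":[0,0,0],"grip":-0.75},{"translation":[0,0,0],"twist":[0,0,0],"grip":-0.7},{"translation":[0,0,0],"twist":[0,0,0],"grip":-0.6},{"translation":[0,0,0],"twist":[0,0,0],"grip":-0.4},{"translation":[0,0,0],"twist":[0,0,0],"grip":-0.3},{"translation":[0,0,0],"twist":[0,0,0],"grip":-0.3},{"translation":[0,0,-5],"twist":[0,0,0],"grip":-0.3},{"translation":[0,0,-15],"twist":[0,0,0],"grip":-0.3},{"translation":[0,0,-30],"twist":[0,0,0],"grip":-0.3},{"translation":[0,0,-40],"twist":[0,0,0],"grip":-0.3}]'
python3 -m pendant '[{"translation":[0,0,-40],"twist":[0,0,0],"grip":-0.3},{"translation":[0,0,-40],"twist":[0,0,0],"grip":-0.3},{"translation":[0,0,-25],"twist":[0,0,0],"grip":-0.3},{"translation":[0,10,0],"twist":[0,0,0],"grip":-0.3},{"translation":[-20,25,0],"twist":[0,0,0],"grip":-0.3},{"translation":[-37,25,0],"twist":[0,0,0],"grip":-0.3},{"translation":[-37,15,0],"twist":[0,0,0],"grip":-0.3},{"translation":[-37,0,0],"twist":[0,0,0],"grip":-0.3},{"translation":[0,0,0],"twist":[0,0,0],"grip":-0.3},{"translation":[0,0,0],"twist":[0,0,0],"grip":-0.3}]'
python3 - <<'E'
from h import *
import pickle
go([.5529,-.0123,.25],-28.1)
p,d,c=cam("wrist");save("w6",p);pickle.dump((p,d,c),open("w6.pkl","wb"))
E
```

```text
t: 16.45
tool_pos: [0.6232, -0.0516, 0.1454]
orientation: [3.046, -0.761, -0.022]
force: [1.0, 0.3, 0.0]
opening: 0.0327
t: 17.45
tool_pos: [0.4689, -0.0592, 0.2667]
orientation: [3.046, -0.763, 0.004]
force: [0.9, -0.7, 0.4]
opening: 0.0321
t 17.45 pos [ 0.4689 -0.0592  0.2667] tool x yaw -28.11 z [ 0.002  -0.0025 -1.    ] q1 q6 [-0.23  1.83]
shift mm [ 52.  -81.   16.8]
twist [ 0.001 -0.003 -0.   ]
```

View pics/w6.png

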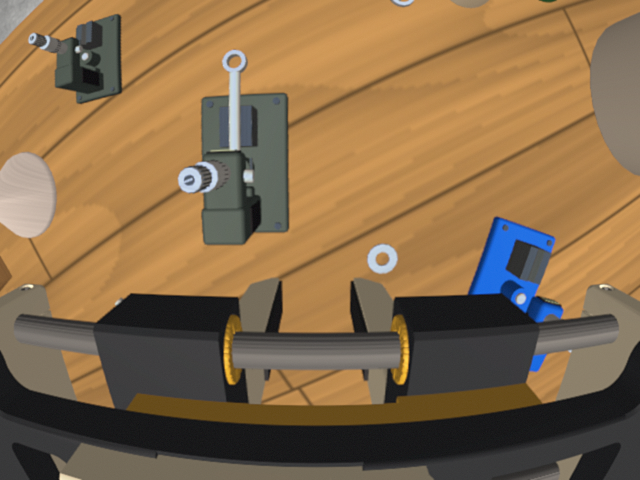

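The pin lies in the groove, running from the eye at (234,61) under the arm at (235,150). I'll check the numbers.

```bash
python3 - <<'E'
from m import *
p,d,c=pickle.load(open("w6.pkl","rb"))
u,v=pinfit(p,(215,45,252,150))
y=np.radians(151.9);xs=np.array([np.cos(y),np.sin(y)]);ys=np.array([-xs[1],xs[0]]);O=np.array([.5529,-.0123])
W=np.array([onz(c,a,b,.0608)[:2] for a,b in zip(u,v)])-O;X=W@xs*1000;Y=W@ys*1000
print("x",X.min(),X.max())
for a in range(-122,-20,8):
    b=Y[np.abs(X-a)<2]
    if len(b):print(a,(b.min()+b.max())/2,np.ptp(b))
P,U,V=cloud(p,d,c,(215,45,252,150))
q=np.c_[(P[:,:2]-O)@xs*1000,(P[:,:2]-O)@ys*1000,P[:,2]*1000]
for a in range(-120,-20,10):
    k=q[(np.abs(q[:,0]-a)<3)&(np.abs(q[:,1])<12)&(q[:,2]>50)];print(a,np.percentile(k[:,2],[50,90]) if len(k) else None)
P,U,V=cloud(p,d,c,(165,155,220,205));s=(P[:,2]>.194)&(P[:,2]<.215);print("knob",cv2.minEnclosingCircle((P[s,:2]*1000).astype(np.float32)),np.median(P[s,2]))
E
```

```text
x -125.81012430832433 -20.699164593259763
-122 -1.8996357297377724 19.823062412088923
-114 -1.8071435685932027 24.039211422926346
-106 -1.6528775962361557 21.87081505249443
-98 -0.9445220668291499 10.424317292906299
-90 -0.8551050721228712 10.405929284069082
-82 -0.7783338137147866 10.388357063428465
-74 -1.2494831828221704 11.408637831652861
-66 -1.2278671813202586 11.408151231319348
-58 -1.2259921852156954 11.406174349682484
-50 -1.2516125702485006 11.4205709554561
-42 -1.2980298255554623 11.427912859150727
-34 -0.8522077471151803 10.421649551622753
-26 -0.953186901492376 10.447124855884184
-120 [66.34548128 67.60153051]
-110 [66.29925954 67.75738882]
-100 [66.07763892 67.50217257]
-90 [65.66336195 66.96920531]
-80 [65.93035731 67.06571355]
-70 [65.64208217 67.51207964]
-60 [59.84271569 67.0004301 ]
-50 [59.85539186 66.81077372]
-40 [59.76108772 66.85608203]
-30 [61.99462118 67.08837213]
knob ((552.8345947265625, -12.436734199523926), 9.495505332946777) 0.20255446784879172
```

The pin is seated, top at 66–67 mm along its length (centre about 60.7 mm). It is level and aligned, with the tip about 12 mm beyond the axis. Next I go above the knob and wind joint 6 back to leave room for turning.

```bash

python3 -m pendant '[{"translation":[13,-20,0],"twist":[0,0,0],"grip":0},{"translation":[13,-20,0],"twist":[0,0,0],"grip":0},{"translation":[13,-20,0],"twist":[0,0,0],"grip":0},{"translation":[13,-20,0],"twist":[0,0,0],"grip":0},{"translation":[0,0,0],"twist":[0,0,-0.149],"grip":0},{"translation":[0,0,0],"twist":[0,0,-0.149],"grip":0},{"translation":[0,0,0],"twist":[0,0,-0.149],"grip":0},{"translation":[0,0,0],"twist":[0,0,-0.149],"grip":0},{"translation":[0,0,0],"twist":[0,0,-0.149],"grip":0},{"translation":[0,0,0],"twist":[0,0,-0.149],"grip":0}]'
python3 -m pendant '[{"translation":[0,0,0],"twist":[0,0,-0.149],"grip":0},{"translation":[0,0,0],"twist":[0,0,-0.149],"grip":0},{"translation":[0,0,0],"twist":[0,0,-0.149],"grip":0},{"translation":[0,0,0],"twist":[0,0,-0.149],"grip":0},{"translation":[0,0,0],"twist":[0,0,-0.149],"grip":0},{"translation":[0,0,0],"twist":[0,0,-0.149],"grip":0},{"translation":[0,0,0],"twist":[0,0,-0.149],"grip":0},{"translation":[0,0,0],"twist":[0,0,-0.149],"grip":0},{"translation":[0,0,0],"twist":[0,0,-0.149],"grip":0},{"translation":[0,0,0],"twist":[0,0,-0.149],"grip":0}]'
python3 -m pendant '[{"translation":[0,0,0],"twist":[0,0,-0.149],"grip":0},{"translation":[0,0,0],"twist":[0,0,-0.149],"grip":0},{"translation":[0,0,0],"twist":[0,0,-0.149],"grip":0},{"translation":[0,0,0],"twist":[0,0,-0.149],"grip":0},{"translation":[0,0,0],"twist":[0,0,-0.149],"grip":0},{"translation":[0,0,0],"twist":[0,0,-0.149],"grip":0},{"translation":[0,0,0],"twist":[0,0,-0.149],"grip":0},{"translation":[0,0,0],"twist":[0,0,-0.149],"grip":0},{"translation":[0,0,0],"twist":[0,0,-0.149],"grip":0},{"translation":[0,0,0],"twist":[0,0,-0.149],"grip":0}]'
python3 - <<'E'
from h import *
go([.5528,-.0124,.182],-135)
print(robot.read_state()["q"][5])
E
```

```text
t: 18.5
tool_pos: [0.5647, -0.0147, 0.2613]
orientation: [3.073, 0.64, -0.006]
force: [0.2, -0.0, 0.1]
opening: 0.0464
t: 19.5
tool_pos: [0.5737, -0.0184, 0.2541]
orientation: [-1.81, -2.56, 0.013]
force: [0.4, 0.2, -0.5]
opening: 0.0463
t: 20.5
tool_pos: [0.5826, -0.0222, 0.2463]
orientation: [0.419, -3.095, 0.001]
force: [0.3, 0.7, 0.5]
opening: 0.0464
t 20.5 pos [ 0.5826 -0.0222  0.2463] tool x yaw -164.58 z [-0.0178 -0.0028 -0.9998] q1 q6 [-0.12 -1.96]
shift mm [25.  17.2 64.8]
twist [ 0.007 -0.017 -0.516]
-1.9626500263134168
```

```bash

python3 -m pendant '[{"translation":[6,4,0],"twist":[0.007,-0.017,-0.14],"grip":0},{"translation":[7,5,0],"twist":[0,0,-0.14],"grip":0},{"translation":[5,8,0],"twist":[0,0,-0.14],"grip":0},{"translation":[4,7,0],"twist":[0,0,-0.1],"grip":0},{"translation":[0,0,0],"twist":[0,0,0],"grip":0},{"translation":[0,0,0],"twist":[0,0,0],"grip":0},{"translation":[0,0,0],"twist":[0,0,0],"grip":0},{"translation":[0,0,0],"twist":[0,0,0],"grip":0},{"translation":[0,0,0],"twist":[0,0,0],"grip":0},{"translation":[0,0,0],"twist":[0,0,0],"grip":0}]'
python3 - <<'E'
from h import *
go([.5528,-.0124,.182],165.3)
s=robot.read_state();print(s["q"][5],s["force"],s["wrist_torque"])
E
```

```text
t: 21.5
tool_pos: [0.5567, -0.0139, 0.2416]
orientation: [1.228, -2.886, 0.003]
force: [0.2, -0.3, -0.1]
opening: 0.0463
t 21.5 pos [ 0.5567 -0.0139  0.2416] tool x yaw -133.88 z [-0.0037 -0.0039 -1.    ] q1 q6 [-0.11 -2.49]
shift mm [ 1.3  3.9 59.6]
twist [-0.003 -0.005  1.061]
-2.4897085885603816 [ 0.17807091 -0.31961207 -0.07846444] [ 0.03386987  0.01384813 -0.02888402]
```

```bash

python3 -m pendant '[{"translation":[0.7,2,0],"twist":[-0.003,-0.005,0],"grip":0},{"translation":[0.6,1.9,0],"twist":[0,0,0],"grip":0},{"translation":[0,0,10],"twist":[0,0,0],"grip":0},{"translation":[0,0,15],"twist":[0,0,0],"grip":0},{"translation":[0,0,15],"twist":[0,0,0],"grip":-0.2},{"translation":[0,0,12],"twist":[0,0,0],"grip":-0.3},{"translation":[0,0,6],"twist":[0,0,0],"grip":-0.4},{"translation":[0,0,0],"twist":[0,0,0],"grip":-0.4},{"translation":[0,0,0],"twist":[0,0,0],"grip":-0.4},{"translation":[0,0,0],"twist":[0,0,0],"grip":-0.4}]' 12
python3 - <<'E'
from h import *
go([.5528,-.0124,.182],-134)
s=robot.read_state();print(s["q"][5],s["force"],s["wrist_torque"])
E
```

```text
t: 22.5
tool_pos: [0.5511, -0.0117, 0.1762]
orientation: [1.228, -2.887, -0.007]
force: [0.3, 0.1, -0.1]
opening: 0.0282
t 22.5 pos [ 0.5511 -0.0117  0.1762] tool x yaw -133.93 z [-0.0057  0.0027 -1.    ] q1 q6 [-0.12 -2.49]
shift mm [-0.6 -1.7 -5.8]
twist [ 0.006 -0.002  0.001]
-2.490721770847852 [ 0.32122845  0.10215014 -0.05342636] [0.06610267 0.01592185 0.02773042]
```

```bash

python3 -m pendant '[{"translation":[-0.4,-1,-3],"twist":[0.006,-0.002,0],"grip":-0.4},{"translation":[-0.2,-0.7,-2.5],"twist":[0,0,0],"grip":-0.4},{"translation":[0,0,0],"twist":[0,0,0],"grip":-0.5},{"translation":[0,0,0],"twist":[0,0,0],"grip":-0.6},{"translation":[0,0,0],"twist":[0,0,0],"grip":-0.8},{"translation":[0,0,0],"twist":[0,0,0],"grip":-1},{"translation":[0,0,0],"twist":[0,0,0],"grip":-1},{"translation":[0,0,0],"twist":[0,0,0],"grip":-1},{"translation":[0,0,0],"twist":[0,0,0],"grip":-1},{"translation":[0,0,0],"twist":[0,0,0],"grip":-1}]' 12
python3 - <<'E'
from h import *
go([.5528,-.0124,.182],-134)
s=robot.read_state();print(s["q"][5],s["force"],s["wrist_torque"])
E
```

```text
t: 23.5
tool_pos: [0.5536, -0.0118, 0.1848]
orientation: [-1.229, 2.888, -0.001]
force: [-1.8, 0.3, 1.2]
opening: 0.0165
t 23.5 pos [ 0.5536 -0.0118  0.1848] tool x yaw -133.9 z [ 2.9e-03  6.0e-04 -1.0e+00] q1 q6 [-0.11 -2.49]
shift mm [1.  0.2 2.8]
twist [-0.002  0.002  0.002]
-2.4899937696491623 [-1.84475251  0.27157001  1.23177951] [ 0.1325077   0.20058418 -0.00997951]
```

```bash

python3 -m pendant '[{"translation":[0,0,0],"twist":[0,0,0.03],"grip":-1},{"translation":[0,0,0],"twist":[0,0,0.07],"grip":-1},{"translation":[0,0,0],"twist":[0,0,0.07],"grip":-1},{"translation":[0,0,0],"twist":[0,0,0.07],"grip":-1},{"translation":[0,0,0],"twist":[0,0,0.07],"grip":-1},{"translation":[0,0,0],"twist":[0,0,0.07],"grip":-1},{"translation":[0,0,0],"twist":[0,0,0.07],"grip":-1},{"translation":[0,0,0],"twist":[0,0,0.07],"grip":-1},{"translation":[0,0,0],"twist":[0,0,0.07],"grip":-1},{"translation":[0,0,0],"twist":[0,0,0.07],"grip":-1}]'
python3 - <<'E'
from h import *
go([.5532,-.0120,.1848])
s=robot.read_state();print(s["q"][5],s["force"],s["wrist_torque"])
E
```

```text
t: 24.5
tool_pos: [0.5536, -0.012, 0.1848]
orientation: [-0.164, 3.135, 0.0]
force: [-1.1, 0.8, 0.7]
opening: 0.0169
t 24.5 pos [ 0.5536 -0.012   0.1848] tool x yaw -174.01 z [ 2.8e-03  3.0e-04 -1.0e+00] q1 q6 [-0.11 -1.79]
shift mm [0.4 0.  0. ]
-1.790100804311275 [-1.07865856  0.80382301  0.70947783] [0.10969097 0.15381173 0.01693412]
```

```bash
cat > tq.py <<'E'
import sys
from h import *
n=sys.argv[1];T=[]
for i in range(4):
    p,d,c=cam("wrist");T.append(np.r_[robot.read_state()["wrist_torque"],robot.read_state()["force"]])
np.save("w_%s.npy"%n,p);save("k"+n,p)
s=robot.read_state();print("t",s["t"],"q6",s["q"][5],"mean",np.mean(T,0).round(3),"sd",np.std(T,0).round(3),"pos",s["tool_pos"].round(4))
import glob
E
python3 tq.py a
python3 -m pendant '[{"translation":[0,0,0],"twist":[0,0,0.07],"grip":-1},{"translation":[0,0,0],"twist":[0,0,0.07],"grip":-1},{"translation":[0,0,0],"twist":[0,0,0.07],"grip":-1},{"translation":[0,0,0],"twist":[0,0,0.07],"grip":-1},{"translation":[0,0,0],"twist":[0,0,0.07],"grip":-1},{"translation":[0,0,0],"twist":[0,0,0.07],"grip":-1},{"translation":[0,0,0],"twist":[0,0,0.07],"grip":-1},{"translation":[0,0,0],"twist":[0,0,0.07],"grip":-1},{"translation":[0,0,0],"twist":[0,0,0.07],"grip":-1},{"translation":[0,0,0],"twist":[0,0,0.07],"grip":-1}]'
python3 tq.py b
python3 - <<'E'
import numpy as np,cv2
a,b=[np.load("w_%s.npy"%n)[200:440,200:440] for n in "ab"]
cv2.imwrite("pics/ab.png",np.hstack([cv2.resize(x,(400,400)) for x in(a,b)])[:,:,::-1])
E
```

```text
t 24.7 q6 -1.7960820738886267 mean [ 0.079  0.178 -0.035 -0.642  0.964  0.491] sd [0.039 0.015 0.026 0.264 0.559 0.206] pos [ 0.5536 -0.012   0.1848]
t: 25.7
tool_pos: [0.5535, -0.0121, 0.1848]
orientation: [0.927, 2.999, 0.001]
force: [-0.3, 0.3, 0.2]
opening: 0.0168
t 25.9 q6 -1.0899904032405803 mean [-0.002  0.212 -0.023 -0.875  0.644  0.612] sd [0.024 0.036 0.027 0.338 0.763 0.182] pos [ 0.5535 -0.0121  0.1848]
```

View pics/ab.png

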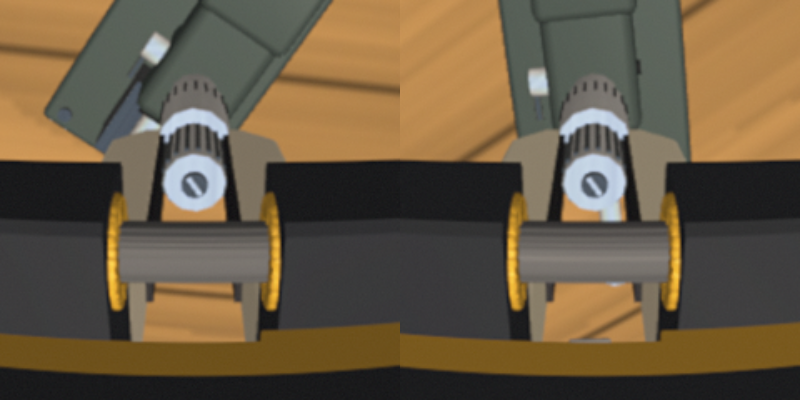

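The marks on the thimble's bevel, near full-image (317,254), stay fixed relative to the wrist camera while it turns along, and start shifting once the ratchet slips. I'll use them as the slip detector.

```bash
cat > sl.py <<'E'
import sys
from h import *
def band(n):
    g=cv2.cvtColor(np.load("w_%s.npy"%n),cv2.COLOR_RGB2GRAY).astype(np.float32)
    g=g-cv2.GaussianBlur(g,(0,0),3);return g
def cmp(a,b):
    A,B=band(a),band(b);out=[]
    for nm,(u0,v0,u1,v1) in dict(marks=(303,245,331,264),knurl=(305,275,330,290),slot=(305,298,328,322)).items():
        t=A[v0:v1,u0:u1];r=cv2.matchTemplate(B[v0-2:v1+2,u0-6:u1+6],t,cv2.TM_CCOEFF_NORMED)
        _,mx,_,loc=cv2.minMaxLoc(r);out.append((nm,"c0 %.2f best %.2f at du %d"%(r[2,6],mx,loc[0]-6)))
    print(a,b,out)
if __name__=="__main__":
    for p in sys.argv[1:]: cmp(*p.split("-"))
E
python3 sl.py a-b
python3 -m pendant '[{"translation":[0,0,0],"twist":[0,0,0.06],"grip":-1},{"translation":[0,0,0],"twist":[0,0,0.06],"grip":-1},{"translation":[0,0,0],"twist":[0,0,0.06],"grip":-1},{"translation":[0,0,0],"twist":[0,0,0.06],"grip":-1},{"translation":[0,0,0],"twist":[0,0,0.06],"grip":-1},{"translation":[0,0,0],"twist":[0,0,0.06],"grip":-1},{"translation":[0,0,0],"twist":[0,0,0.06],"grip":-1},{"translation":[0,0,0],"twist":[0,0,0],"grip":-1},{"translation":[0,0,0],"twist":[0,0,0],"grip":-1},{"translation":[0,0,0],"twist":[0,0,0],"grip":-1}]'
python3 tq.py c; python3 sl.py a-c b-c
```

```text
a b [('marks', 'c0 0.95 best 0.95 at du 0'), ('knurl', 'c0 0.99 best 0.99 at du 0'), ('slot', 'c0 1.00 best 1.00 at du 0')]
t: 26.9
tool_pos: [0.5534, -0.0121, 0.1849]
orientation: [1.512, 2.752, 0.002]
force: [-0.7, 1.5, 1.1]
opening: 0.0166
t 27.1 q6 -0.6788079281567903 mean [ 0.033  0.259 -0.005 -1.145  0.512  0.548] sd [0.011 0.027 0.005 0.258 0.444 0.209] pos [ 0.5534 -0.012   0.1848]
a c [('marks', 'c0 0.92 best 0.92 at du 0'), ('knurl', 'c0 0.98 best 0.98 at du 0'), ('slot', 'c0 0.99 best 0.99 at du 0')]
b c [('marks', 'c0 0.98 best 0.98 at du 0'), ('knurl', 'c0 0.99 best 0.99 at du 0'), ('slot', 'c0 1.00 best 1.00 at du 0')]
```

The detector works: there has been no slip so far, over 1.81 rad. Now smaller steps.

```bash

python3 -m pendant '[{"translation":[0,0,0],"twist":[0,0,0.06],"grip":-1},{"translation":[0,0,0],"twist":[0,0,0.06],"grip":-1},{"translation":[0,0,0],"twist":[0,0,0.06],"grip":-1},{"translation":[0,0,0],"twist":[0,0,0.06],"grip":-1},{"translation":[0,0,0],"twist":[0,0,0.06],"grip":-1},{"translation":[0,0,0],"twist":[0,0,0],"grip":-1},{"translation":[0,0,0],"twist":[0,0,0],"grip":-1},{"translation":[0,0,0],"twist":[0,0,0],"grip":-1},{"translation":[0,0,0],"twist":[0,0,0],"grip":-1},{"translation":[0,0,0],"twist":[0,0,0],"grip":-1}]'
python3 tq.py d; python3 sl.py c-d
```

```text
t: 28.1
tool_pos: [0.5533, -0.012, 0.1848]
orientation: [1.912, 2.491, 0.002]
force: [0.5, 1.5, 1.7]
opening: 0.0163
t 28.3 q6 -0.3754778317806129 mean [ 0.005  0.309 -0.007 -0.457  0.853  0.858] sd [0.023 0.02  0.021 0.541 0.252 0.367] pos [ 0.5533 -0.0121  0.1848]
c d [('marks', 'c0 0.99 best 0.99 at du 0'), ('knurl', 'c0 1.00 best 1.00 at du 0'), ('slot', 'c0 1.00 best 1.00 at du 0')]
```

```bash

python3 -m pendant '[{"translation":[0,0,0],"twist":[0,0,0.06],"grip":-1},{"translation":[0,0,0],"twist":[0,0,0.06],"grip":-1},{"translation":[0,0,0],"twist":[0,0,0.06],"grip":-1},{"translation":[0,0,0],"twist":[0,0,0.06],"grip":-1},{"translation":[0,0,0],"twist":[0,0,0.06],"grip":-1},{"translation":[0,0,0],"twist":[0,0,0],"grip":-1},{"translation":[0,0,0],"twist":[0,0,0],"grip":-1},{"translation":[0,0,0],"twist":[0,0,0],"grip":-1},{"translation":[0,0,0],"twist":[0,0,0],"grip":-1},{"translation":[0,0,0],"twist":[0,0,0],"grip":-1}]'
python3 tq.py e; python3 sl.py d-e c-e
```

```text
t: 29.3
tool_pos: [0.5533, -0.012, 0.1848]
orientation: [2.27, 2.17, 0.002]
force: [0.1, 0.1, 0.3]
opening: 0.0167
t 29.5 q6 -0.06940977191220482 mean [ 2.800e-02  3.230e-01  1.000e-03 -6.610e-01  6.000e-01  1.124e+00] sd [0.028 0.012 0.007 0.374 0.425 0.619] pos [ 0.5533 -0.012   0.1848]
d e [('marks', 'c0 0.98 best 0.98 at du 0'), ('knurl', 'c0 0.99 best 0.99 at du 0'), ('slot', 'c0 1.00 best 1.00 at du 0')]
c e [('marks', 'c0 0.97 best 0.97 at du 0'), ('knurl', 'c0 0.99 best 0.99 at du 0'), ('slot', 'c0 0.99 best 0.99 at du 0')]
```

```bash

python3 -m pendant '[{"translation":[0,0,0],"twist":[0,0,0.06],"grip":-1},{"translation":[0,0,0],"twist":[0,0,0.06],"grip":-1},{"translation":[0,0,0],"twist":[0,0,0.06],"grip":-1},{"translation":[0,0,0],"twist":[0,0,0.06],"grip":-1},{"translation":[0,0,0],"twist":[0,0,0.06],"grip":-1},{"translation":[0,0,0],"twist":[0,0,0],"grip":-1},{"translation":[0,0,0],"twist":[0,0,0],"grip":-1},{"translation":[0,0,0],"twist":[0,0,0],"grip":-1},{"translation":[0,0,0],"twist":[0,0,0],"grip":-1},{"translation":[0,0,0],"twist":[0,0,0],"grip":-1}]'
python3 tq.py f; python3 sl.py e-f
```

```text
t: 30.5
tool_pos: [0.5532, -0.0119, 0.1848]
orientation: [2.574, 1.799, 0.002]
force: [-1.2, 0.6, 0.7]
opening: 0.0167
t 30.7 q6 0.23671469132229078 mean [ 0.058  0.365 -0.003 -0.237  1.396  0.805] sd [0.023 0.015 0.039 0.64  0.44  0.283] pos [ 0.5532 -0.0119  0.1848]
e f [('marks', 'c0 0.99 best 0.99 at du 0'), ('knurl', 'c0 1.00 best 1.00 at du 0'), ('slot', 'c0 1.00 best 1.00 at du 0')]
```

```bash

python3 -m pendant '[{"translation":[0,0,0],"twist":[0,0,0.06],"grip":-1},{"translation":[0,0,0],"twist":[0,0,0.06],"grip":-1},{"translation":[0,0,0],"twist":[0,0,0.06],"grip":-1},{"translation":[0,0,0],"twist":[0,0,0.06],"grip":-1},{"translation":[0,0,0],"twist":[0,0,0.05],"grip":-1},{"translation":[0,0,0],"twist":[0,0,0],"grip":-1},{"translation":[0,0,0],"twist":[0,0,0],"grip":-1},{"translation":[0,0,0],"twist":[0,0,0],"grip":-1},{"translation":[0,0,0],"twist":[0,0,0],"grip":-1},{"translation":[0,0,0],"twist":[0,0,0],"grip":-1}]'
python3 tq.py g; python3 sl.py f-g
```

```text
t: 31.7
tool_pos: [0.5532, -0.0119, 0.1848]
orientation: [2.812, 1.399, 0.003]
force: [-1.1, 0.0, 0.4]
opening: 0.0165
t 31.9 q6 0.5331994785693623 mean [ 0.071  0.356 -0.011 -0.871  0.541  0.605] sd [0.027 0.029 0.015 0.285 0.287 0.283] pos [ 0.5532 -0.0119  0.1848]
f g [('marks', 'c0 0.98 best 0.98 at du 0'), ('knurl', 'c0 1.00 best 1.00 at du 0'), ('slot', 'c0 1.00 best 1.00 at du 0')]
```

```bash

python3 -m pendant '[{"translation":[0,0,0],"twist":[0,0,0.06],"grip":-1},{"translation":[0,0,0],"twist":[0,0,0.06],"grip":-1},{"translation":[0,0,0],"twist":[0,0,0.06],"grip":-1},{"translation":[0,0,0],"twist":[0,0,0.06],"grip":-1},{"translation":[0,0,0],"twist":[0,0,0.05],"grip":-1},{"translation":[0,0,0],"twist":[0,0,0],"grip":-1},{"translation":[0,0,0],"twist":[0,0,0],"grip":-1},{"translation":[0,0,0],"twist":[0,0,0],"grip":-1},{"translation":[0,0,0],"twist":[0,0,0],"grip":-1},{"translation":[0,0,0],"twist":[0,0,0],"grip":-1}]'
python3 tq.py h; python3 sl.py g-h
```

```text
t: 32.9
tool_pos: [0.5532, -0.0118, 0.1848]
orientation: [2.988, 0.969, 0.003]
force: [-0.7, 0.5, 0.9]
opening: 0.0165
t 33.1 q6 0.8297647486681826 mean [ 0.067  0.364 -0.023 -1.245  0.182  1.057] sd [0.019 0.044 0.028 0.641 0.213 0.54 ] pos [ 0.5532 -0.0118  0.1848]
g h [('marks', 'c0 0.98 best 0.98 at du 0'), ('knurl', 'c0 0.99 best 0.99 at du 0'), ('slot', 'c0 1.00 best 1.00 at du 0')]
```

```bash

python3 -m pendant '[{"translation":[0,0,0],"twist":[0,0,0.06],"grip":-1},{"translation":[0,0,0],"twist":[0,0,0.06],"grip":-1},{"translation":[0,0,0],"twist":[0,0,0.06],"grip":-1},{"translation":[0,0,0],"twist":[0,0,0.05],"grip":-1},{"translation":[0,0,0],"twist":[0,0,0],"grip":-1},{"translation":[0,0,0],"twist":[0,0,0],"grip":-1},{"translation":[0,0,0],"twist":[0,0,0],"grip":-1},{"translation":[0,0,0],"twist":[0,0,0],"grip":-1},{"translation":[0,0,0],"twist":[0,0,0],"grip":-1},{"translation":[0,0,0],"twist":[0,0,0],"grip":-1}]'
python3 tq.py i; python3 sl.py h-i
```

```text
t: 34.1
tool_pos: [0.5533, -0.0118, 0.1848]
orientation: [3.081, 0.614, 0.003]
force: [-0.6, 1.0, 2.3]
opening: 0.0168
t 34.3 q6 1.0634269145832853 mean [ 0.136  0.348 -0.009 -0.619  0.465  1.236] sd [0.02  0.023 0.01  0.522 0.475 0.225] pos [ 0.5533 -0.0118  0.1848]
h i [('marks', 'c0 0.99 best 0.99 at du 0'), ('knurl', 'c0 1.00 best 1.00 at du 0'), ('slot', 'c0 1.00 best 1.00 at du 0')]
```

```bash

python3 -m pendant '[{"translation":[0,0,0],"twist":[0,0,0.06],"grip":-1},{"translation":[0,0,0],"twist":[0,0,0.06],"grip":-1},{"translation":[0,0,0],"twist":[0,0,0.06],"grip":-1},{"translation":[0,0,0],"twist":[0,0,0.05],"grip":-1},{"translation":[0,0,0],"twist":[0,0,0],"grip":-1},{"translation":[0,0,0],"twist":[0,0,0],"grip":-1},{"translation":[0,0,0],"twist":[0,0,0],"grip":-1},{"translation":[0,0,0],"twist":[0,0,0],"grip":-1},{"translation":[0,0,0],"twist":[0,0,0],"grip":-1},{"translation":[0,0,0],"twist":[0,0,0],"grip":-1}]'
python3 tq.py j; python3 sl.py i-j a-j
```

```text
t: 35.3
tool_pos: [0.5533, -0.0118, 0.1848]
orientation: [-3.131, -0.25, -0.003]
force: [-2.1, -0.3, 0.8]
opening: 0.0164
t 35.5 q6 1.2973203853255886 mean [ 0.135  0.373  0.025 -0.994  0.533  0.958] sd [0.021 0.021 0.03  0.547 0.262 0.558] pos [ 0.5533 -0.0117  0.1848]
i j [('marks', 'c0 0.53 best 0.95 at du -1'), ('knurl', 'c0 1.00 best 1.00 at du 0'), ('slot', 'c0 1.00 best 1.00 at du 0')]
a j [('marks', 'c0 0.36 best 0.88 at du -1'), ('knurl', 'c0 0.95 best 0.95 at du 0'), ('slot', 'c0 0.97 best 0.97 at du 0')]
```

```bash
python3 - <<'E'
import numpy as np,cv2
ims=[cv2.resize(np.load("w_%s.npy"%n)[235:330,290:345],(266,460),interpolation=cv2.INTER_CUBIC) for n in "aij"]
cv2.imwrite("pics/aij.png",np.hstack(ims)[:,:,::-1])
E
```

```text
(no output)
```

View pics/aij.png

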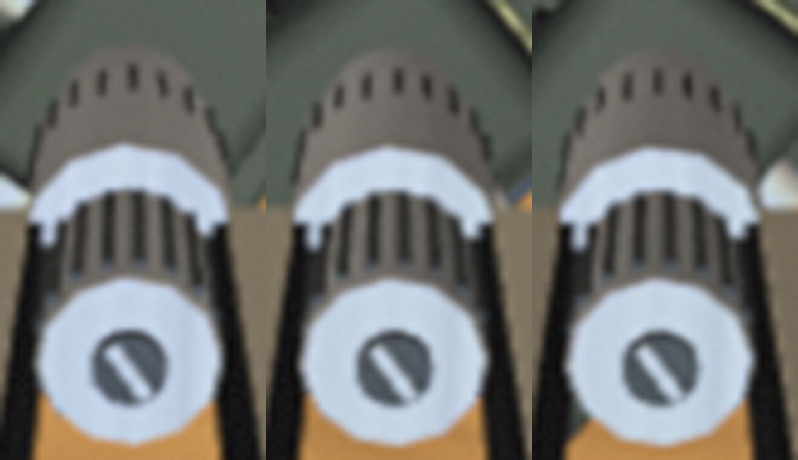

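The right frame (j) shows the thimble marks shifted by about 1 px, while the knob slot and knurl have not moved relative to the camera. The ratchet has begun to slip, by up to 0.23 rad. I'll turn a further 0.3 rad.

```bash

python3 -m pendant '[{"translation":[0,0,0],"twist":[0,0,0.05],"grip":-1},{"translation":[0,0,0],"twist":[0,0,0.05],"grip":-1},{"translation":[0,0,0],"twist":[0,0,0],"grip":-1},{"translation":[0,0,0],"twist":[0,0,0],"grip":-1},{"translation":[0,0,0],"twist":[0,0,0],"grip":-1},{"translation":[0,0,0],"twist":[0,0,0],"grip":-1},{"translation":[0,0,0],"twist":[0,0,0],"grip":-1},{"translation":[0,0,0],"twist":[0,0,0],"grip":-1},{"translation":[0,0,0],"twist":[0,0,0],"grip":-1},{"translation":[0,0,0],"twist":[0,0,0],"grip":-1}]'
python3 tq.py k; python3 sl.py j-k i-k
python3 -m pendant '[{"translation":[0,0,0],"twist":[0,0,0.05],"grip":-1},{"translation":[0,0,0],"twist":[0,0,0.05],"grip":-1},{"translation":[0,0,0],"twist":[0,0,0.05],"grip":-1},{"translation":[0,0,0],"twist":[0,0,0.05],"grip":-1},{"translation":[0,0,0],"twist":[0,0,0],"grip":-1},{"translation":[0,0,0],"twist":[0,0,0],"grip":-1},{"translation":[0,0,0],"twist":[0,0,0],"grip":-1},{"translation":[0,0,0],"twist":[0,0,0],"grip":-1},{"translation":[0,0,0],"twist":[0,0,0],"grip":-1},{"translation":[0,0,0],"twist":[0,0,0],"grip":-1}]'
python3 tq.py l; python3 sl.py k-l j-l
```

```text
t: 36.5
tool_pos: [0.5533, -0.0117, 0.1848]
orientation: [-3.14, -0.095, -0.003]
force: [0.6, -0.1, 1.0]
opening: 0.0164
t 36.7 q6 1.3959154095161972 mean [ 0.163  0.354 -0.007 -1.087  0.558  0.719] sd [0.03  0.031 0.039 0.409 0.49  0.454] pos [ 0.5533 -0.0117  0.1848]
j k [('marks', 'c0 0.13 best 0.86 at du -2'), ('knurl', 'c0 1.00 best 1.00 at du 0'), ('slot', 'c0 1.00 best 1.00 at du 0')]
i k [('marks', 'c0 -0.20 best 0.78 at du -3'), ('knurl', 'c0 0.99 best 0.99 at du 0'), ('slot', 'c0 1.00 best 1.00 at du 0')]
t: 37.7
tool_pos: [0.5533, -0.0117, 0.1848]
orientation: [-3.133, 0.223, -0.003]
force: [-1.3, 0.8, 0.2]
opening: 0.0169
t 37.9 q6 1.5989259150566302 mean [ 0.187  0.364  0.022 -0.856  0.128  1.02 ] sd [0.024 0.025 0.018 0.244 0.23  0.576] pos [ 0.5534 -0.0117  0.1848]
k l [('marks', 'c0 -0.00 best 0.84 at du 2'), ('knurl', 'c0 1.00 best 1.00 at du 0'), ('slot', 'c0 1.00 best 1.00 at du 0')]
j l [('marks', 'c0 0.92 best 0.92 at du 0'), ('knurl', 'c0 0.99 best 0.99 at du 0'), ('slot', 'c0 1.00 best 1.00 at du 0')]
```

The marks shift 2 px for 0.1 rad, then 4 px for 0.2 rad, so the whole turn is now slip: about 0.36 rad so far. Another 0.5 rad gives about 0.86 rad, roughly 3 clicks. Then I release and back off upwards.

```bash

python3 -m pendant '[{"translation":[0,0,0],"twist":[0,0,0.05],"grip":-1},{"translation":[0,0,0],"twist":[0,0,0.05],"grip":-1},{"translation":[0,0,0],"twist":[0,0,0.05],"grip":-1},{"translation":[0,0,0],"twist":[0,0,0.05],"grip":-1},{"translation":[0,0,0],"twist":[0,0,0.05],"grip":-1},{"translation":[0,0,0],"twist":[0,0,0.05],"grip":-1},{"translation":[0,0,0],"twist":[0,0,0.05],"grip":-1},{"translation":[0,0,0],"twist":[0,0,0.05],"grip":-1},{"translation":[0,0,0],"twist":[0,0,0.05],"grip":-1},{"translation":[0,0,0],"twist":[0,0,0.05],"grip":-1}]'
python3 tq.py m; python3 sl.py l-m
python3 -m pendant '[{"translation":[0,0,0],"twist":[0,0,0],"grip":-0.6},{"translation":[0,0,0],"twist":[0,0,0],"grip":-0.5},{"translation":[0,0,0],"twist":[0,0,0],"grip":-0.4},{"translation":[0,0,0],"twist":[0,0,0],"grip":-0.3},{"translation":[0,0,0],"twist":[0,0,0],"grip":-0.2},{"translation":[0,0,0],"twist":[0,0,0],"grip":-0.1},{"translation":[0,0,0],"twist":[0,0,0],"grip":-0.1},{"translation":[0,0,-10],"twist":[0,0,0],"grip":-0.1},{"translation":[0,0,-30],"twist":[0,0,0],"grip":-0.1},{"translation":[0,0,-35],"twist":[0,0,0],"grip":-0.1}]'
python3 - <<'E'
from h import *
go([.49,.06,.28])
E
```

```text
t: 38.9
tool_pos: [0.5534, -0.0117, 0.1848]
orientation: [-2.971, 1.019, -0.003]
force: [-1.3, 0.5, 1.1]
opening: 0.0165
t 39.1 q6 2.1137115664152475 mean [ 0.233  0.263  0.013 -0.665  0.097  0.728] sd [0.026 0.023 0.014 0.494 0.302 0.641] pos [ 0.5534 -0.0117  0.1848]
l m [('marks', 'c0 -0.05 best 0.85 at du 2'), ('knurl', 'c0 0.99 best 0.99 at du 0'), ('slot', 'c0 1.00 best 1.00 at du 0')]
t: 40.1
tool_pos: [0.5501, -0.0117, 0.2565]
orientation: [2.973, -1.008, -0.013]
force: [0.2, 0.2, -0.3]
opening: 0.042
t 40.1 pos [ 0.5501 -0.0117  0.2565] tool x yaw -37.47 z [-8.2e-03  7.0e-04 -1.0e+00] q1 q6 [-0.11  2.11]
shift mm [-91.5 -20.2 -23. ]
```

The slip total of about 0.87 rad is consistent. I'll back off sideways and do a final check.

```bash

python3 -m pendant '[{"translation":[0,0,-15],"twist":[0,0,0],"grip":-0.1},{"translation":[-15,25,0],"twist":[0,0,0],"grip":-0.1},{"translation":[-20,25,0],"twist":[0,0,0],"grip":-0.1},{"translation":[-20,25,0],"twist":[0,0,0],"grip":-0.1},{"translation":[-20,15,0],"twist":[0,0,0],"grip":-0.1},{"translation":[0,0,0],"twist":[0,0,0],"grip":-0.1},{"translation":[0,0,0],"twist":[0,0,0],"grip":-0.1},{"translation":[0,0,0],"twist":[0,0,0],"grip":-0.1},{"translation":[0,0,0],"twist":[0,0,0],"grip":-0.1},{"translation":[0,0,0],"twist":[0,0,0],"grip":-0.1}]'
python3 - <<'E'
from m import *
p,d,c=cam("wrist");save("w7",p)
y=np.radians(151.9);xs=np.array([np.cos(y),np.sin(y)]);ys=np.array([-xs[1],xs[0]]);O=np.array([.5529,-.0123])
# bench things, top view before/after
o=pickle.load(open("s0.pkl","rb"));t,dt,ct=cam("top");save("top7",t)
df=cv2.absdiff(o["top"][0],t).max(2)
for n,u,v in(("short",197,280),("washer",359,320),("bungA",226,338),("bungB",274,323),("jar",495,190)):print(n,"diff px>40:",int((df[v-20:v+20,u-20:u+20]>40).sum()))
u,v=proj(c,[*(O-.1*xs),.061]);print("pin at px",u,v)
u0,v0=max(int(u)-30,0),max(int(v)-40,0);a,b=pinfit(p,(u0,v0,u0+70,v0+110))
W=np.array([onz(c,i,j,.0608)[:2] for i,j in zip(a,b)])-O;X=W@xs*1000;Y=W@ys*1000;print("pin x",X.min(),X.max())
for k in range(-122,-20,12):
    q=Y[np.abs(X-k)<2]
    if len(q):print(k,(q.min()+q.max())/2,np.ptp(q))
save("w7c",np.hstack([p,t])[::1,:][:, :] if 0 else cv2.resize(np.hstack([p[:300,:400],t[150:450,200:600]]),(800,300)))
print(robot.read_state()["t"],robot.read_state()["force"])
E
```

```text
t: 41.1
tool_pos: [0.438, -0.0388, 0.2861]
orientation: [-2.975, 1.007, -0.016]
force: [0.4, -0.6, -1.0]
opening: 0.0419
short diff px>40: 0
washer diff px>40: 1383
bungA diff px>40: 11
bungB diff px>40: 1377
jar diff px>40: 0
pin at px 216.96035013880078 60.417938544291104
pin x -126.35688458346687 -25.488506944389155
-122 -1.9127902249738815 20.56637674404117
-110 -1.5064058043837498 24.115654756347826
-98 -0.8953903678081478 10.677730164743863
-86 -0.9469311066024355 11.262958835932848
-74 -0.8679553137839213 10.64340127889022
-62 -1.0857926489750827 11.723923153586373
-50 -0.8891200613509622 11.194086081385162
-38 -1.2957390101799389 11.367755988143296
-26 -1.0969159141663303 11.364321750572165
41.2 [0.072381   0.17040344 0.68889421]
```

View pics/w7c.png

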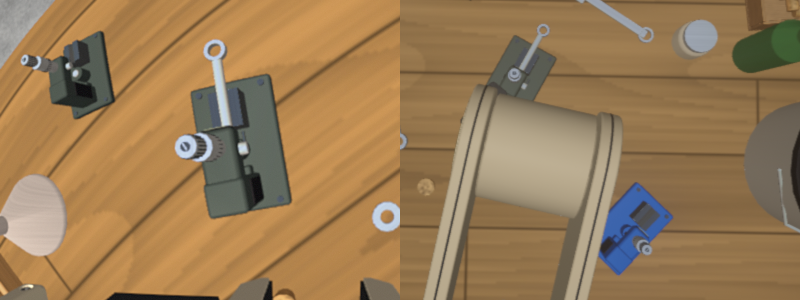

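The last views show the pin still in the groove and unmoved, with the robot clear. The washer and bung B differences in the top view are only the arm covering them, and nothing came near them. Handing in.

```bash
python3 -c "
from plant import robot
print(robot.close_job())"
```

```text
the job is handed in; nothing more can be done
None
```

I laid the long eye pin in the V-groove of the larger dark micrometer, slid its end under the spindle and let go. I then turned the ratchet knob clockwise at about 0.5–0.7 rad/s until it slipped on the pin. The job was handed in at about 41 s of the 72 s allowed.

**Last checks**
- **Pin position:** it lies straight along the micrometer's axis and did not move while being clamped. Judged from the eye end, the tip is about 12 mm beyond the spindle's axis. This is short of the 15 mm aimed for, but inside the 10–20 mm range.
- **Ratchet slip:** about 0.87 rad, roughly three clicks. I followed it by the thimble marks in the wrist camera, and the shifts agreed with the angle turned.
- **Other things:** the short pin and the jar are unchanged in the top view, and bung A nearly so (11 changed pixels). The arm covered bung B and the washer in that last top view, so I could not compare them. The washer showed in the last wrist view, but I did not measure it, and the gripper never came close to either.

**Less certain**
- **Clamping force:** I could not measure it. The wrist torque was too noisy to show the slip, so I inferred the clamping from the ratchet slipping.
- **Lateral offset:** the pin reads about 1 mm to one side of the stand's axis, within the roughly 2 mm calibration error.
- **Pin thickness:** the pads closed to 10.2–10.7 mm on the pin, less than the 11–12 mm expected. The camera gave about 11.3 mm, so the wear was not read exactly.

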